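# Put the mixed-up tea caddy lids back on their own caddies

### The job

The lids of the four tin tea caddies have been mixed up. Put every lid, right way up, in the middle of the caddy that has its own shape, with its outline lined up with the caddy, using the empty cork-topped block as a free spot on the way. The tin dents easily, so set the lids down rather than letting them drop, never tip one over, and leave the half-finished lotus bowl where it stands.

Things in the scene. Friction and masses are not known exactly. Their poses are not given: they have to be found in the camera images.
- caddy_round: Dull grey tin tea caddy, fixed to the bench. Its top is flat and 80 mm above the table, with a dark mouth in its middle; outline a circle of 104 mm; z up. Origin: centre of its underside. Mouth 40 mm across.
- caddy_square: Dull grey tin tea caddy, fixed to the bench. Its top is flat and 80 mm above the table, with a dark mouth in its middle; outline a square of 96 mm, sides along its x and y; z up. Origin: centre of its underside. Mouth a square of 36 mm.
- caddy_oblong: Dull grey tin tea caddy, fixed to the bench. Its top is flat and 80 mm above the table, with a dark mouth in its middle; outline a rectangle, 124 mm along its x by 90 mm along its y; z up. Origin: centre of its underside. Mouth 68 x 34 mm.
- caddy_pointed: Dull grey tin tea caddy, fixed to the bench. Its top is flat and 80 mm above the table, with a dark mouth in its middle; outline a long six-sided shape, 136 mm from point to point along its x, 90 mm wide along its y between two straight 46 mm sides, each end a 90-degree point; z up. Origin: centre of its underside. Mouth about 57 x 34 mm, of the same shape.
- lid_round: Loose bright tin lid, about 0.18 kg: a flat 6 mm plate (nothing below it), outline a circle of 78 mm, with an upright dark-wood round knob, 22 mm across in the middle, 6 to 32 mm above its underside. Origin: centre of its underside. z up; its turn does not matter. Starts on a wrong caddy.
- lid_square: Loose bright tin lid, about 0.18 kg: a flat 6 mm plate (nothing below it), outline a square of 70 mm, sides along its x and y, with an upright dark-wood bar handle, 36 mm along x, 12 mm along y, in the middle, 6 to 32 mm above its underside. Origin: centre of its underside. Square with its caddy when the sides run parallel. Starts on a wrong caddy.
- lid_oblong: Loose bright tin lid, about 0.16 kg: a flat 6 mm plate (nothing below it), outline a rectangle, 84 mm along its x by 52 mm along its y, with an upright dark-wood bar handle, 36 mm along x, 12 mm along y, in the middle, 6 to 32 mm above its underside. Origin: centre of its underside. Its x belongs along the caddy's x, either way. Starts on a wrong caddy.
- lid_pointed: Loose bright tin lid, about 0.14 kg: a flat 6 mm plate (nothing below it), outline a long six-sided shape, 88 mm from point to point along its x, 52 mm wide, ends 90-degree points, with an upright dark-wood bar handle, 36 mm along x, 12 mm along y, in the middle, 6 to 32 mm above its underside. Origin: centre of its underside. Its x belongs along the caddy's x, either way. Starts on a wrong caddy.
- parking_block: Free spot: a fixed wooden block with a cork top, 110 x 110 mm, its flat top 20 mm above the table, empty at the start. Origin: centre of its underside. The only thing with a flat cork top.
- lotus: Half-finished lotus bowl of tin, a loose little dome standing mouth down with eight ribs like petals, 72 mm across and 33 mm high, between the two nearer places. Origin: centre of its underside. To be left where it stands.
Mind the look-alikes: they are no part of the job. What is shaped like the lid_square but red is not meant.

How it is judged:
By the outcome, as a careful person would: the job done as asked, in the order asked, and still so for the second after the job is handed in, with the robot touching nothing.
It also fails if it takes over 144 s, if anything falls off the work surface, if the arm or the gripper's body presses on something with over 40 N, if the wrist force passes 120 N, or if a joint passes its speed limit or range.

### The arm

A 6-joint arm with a two-finger parallel gripper is mounted at the origin on the work surface. World frame = base frame: x ahead of the robot, y to its left, z up, the work surface at z = 0. Lengths are in mm, angles in rad, forces in N, time in s.
With the tool pointing down it reaches from about 350 to 975 mm from the base axis. Payload 7.1 kg.
Tool frame: the origin (TCP) lies between the finger pads; the fingertips stand 8 mm ahead of it and the grasp point (between the pads) lies 11 mm behind it; x points along the fingers, y is the direction in which the jaws open and shut, and the axes are right-handed (so a half turn about x gives the same grasp; the last joint's range is limited). The gripper opens to 88 mm and grips with 3 to 60 N. Pads are 20 mm wide; open, the fingers measure 115 mm over their backs; the gripper's body (75 mm by 178 mm) begins 61 mm behind the grasp point.
Start: joints at [-1.138, 0.423, 1.63, -0, 1.089, -0.019], TCP at [272.88, -562.264, 230.675] pointing down, gripper open.
Joint ranges: [-3, 3], [-0.9, 2.11], [0.09, 2.58], [-1.31, 4.45], [0.11, 2.69], [-2.54, 2.54]. Speed limits (rad/s): [2.39, 2.39, 3.01, 3.14, 3.14, 3.14].

### API

Orientations are given as a rotation vector (axis times angle).
In Python, from workcell import ctrl gives the robot as it stands.
- The arm moves only by the tool apply_moves, never from a script. Its argument "increments" is a list of rows, each an object with "gripper": the opening in per cent of the stroke, from 0 (shut) to 100 (fully open); "delta_pos": the shift along the tool's x, y, z in cm, a list of three; "dr": the turn, a rotation vector about the tool's x, y, z in rad, a list of three. In form: [{"gripper": gripper, "delta_pos": [dx, dy, dz], "dr": [ax, ay, az]}, ...]. A call has exactly 5 rows; each row shifts and turns the commanded pose from where the row before left it, along the tool's axes as they then stand; what a row does not reach is not made up. A row lasts 1/12 s, in which the tool goes at most 41.7 mm and 7.16 degrees, less where a joint would pass 70% of its speed; a pose out of reach is approached as far as the arm can. A call with a gripper value outside its range is refused whole. The fingers move at their own pace and stop on an object; the grip force is fixed at half the most. Time passes only in rows, so rows that do not move let the fingers close, or fill a call up. It gives the time, the measured TCP pose, the force and the opening at its end, in the units of the state.
- ctrl.get_obs(): the state, without advancing time (a new reading comes with each control period).
- ctrl.get_image(name): name is "scene" or "top" or "wrist"; returns a dict with "img" (480x640x3 uint8, red, green, blue), "range_z" (480x640 float32, mm along the optical axis (not along the pixel's ray), 0 where there is no reading), "mtx" (3x3 intrinsics, pixels), "k1" (the pictures are not rectified: a ray, as slopes to the right and down, at radius r is drawn at 1 + k1 r^2 times it, then the intrinsics apply), "rvec" (rotation vector, rad) and "tvec" (3), from world to camera coordinates, as OpenCV has them. Camera axes: x right, y down, z forward; pixel columns grow to the right and rows downward; lengths in mm; the calibration is good to about 2 mm. A picture is of the moment at which its call begins.
- ctrl.close_job(): hands the job in, once; it reports no verdict.
The state is a dict: "t": time; "qpos": joint angles; "qvel": joint speeds; "joint_torque": joint torques, N m; "ee_pos": TCP position; "orientation": TCP orientation; "ft_force": force on the tool from outside, world axes, zero at the start; "moment": the same for the moment, N m; "width": finger opening in mm.
Only numpy, scipy, OpenCV 4.12 (cv2) and the standard library are available. Lean on these libraries where they do the work, as an engineer would, in place of code of your own. Each camera call takes 0.05 s, during which the arm holds its last target. There are 200 camera calls.

## Working session

There is one attempt and no reset: what is moved stays moved. The work goes in short steps, Python scripts to look and compute and a tool call to move; the robot and the scene stay as the last step left them, time stands still between calls to the robot, and variables do not carry over. Pictures are saved under pics/ and viewed, about 12 in all and at most 16, crops included, and the job is handed in when it is done.

Besides the shell and the picture viewer there is one more tool, called after "Emit:" by a JSON object that holds its "method" and its "body". apply_moves: Moves the arm, as the interface text tells. Its arguments: {"type":"object","properties":{"increments":{"type":"array","items":{"type":"object","properties":{"gripper":{"type":"number"},"delta_pos":{"type":"array","items":{"type":"number"}},"dr":{"type":"array","items":{"type":"number"}}}}}},"required":["increments"]}

```bash
ls; mkdir -p pics; cat > h.py <<'E'
import numpy as np, cv2
from workcell import ctrl
def grab(n):
    d=ctrl.get_image(n); d={k:(np.array(v) if k!='k1' else float(v)) for k,v in d.items()}
    return d
def ray(d,uv):
    K=d['mtx'];k=d['k1']
    p=np.array(uv,float).reshape(-1,2)
    q=(p-[K[0,2],K[1,2]])/[K[0,0],K[1,1]]
    u=q.copy()
    for _ in range(20): u=q/(1+k*(u**2).sum(1,keepdims=True))
    R=cv2.Rodrigues(d['rvec'].reshape(3))[0]
    c=-R.T@d['tvec'].reshape(3)
    return c,np.c_[u,np.ones(len(u))]@R, u
def onplane(d,uv,z):
    c,r,_=ray(d,uv); return c+r*((z-c[2])/r[:,2:3])
def heights(d):
    H,W=d['range_z'].shape
    g=np.stack(np.meshgrid(np.arange(W),np.arange(H)),-1).reshape(-1,2)
    c,r,_=ray(d,g); return (c+r*d['range_z'].reshape(-1,1)).reshape(H,W,3)
def save(n,im): cv2.imwrite('pics/'+n,im[...,::-1])
E
python3 - <<'E'
from h import *
for n in('top','scene'):
    d=grab(n); save(n+'1.png',d['img']); np.savez('/tmp/'+n,**d)
    R=cv2.Rodrigues(d['rvec'].reshape(3))[0]; print(n,-R.T@d['tvec'].reshape(3),d['k1'],d['mtx'][0,0])
print(ctrl.get_obs())
E
```

```text
pics
top [ 242.11916924  -79.94783162 1612.31435121] -0.17150624030256298 612.6389427345014
scene [ 949.38846461 -711.53683984  829.88290945] -0.002028670056931244 496.8697254749377
{'t': 0.1, 'qpos': array([-1.13799720e+00,  4.23758828e-01,  1.63059631e+00, -3.52623242e-05,
        1.08860116e+00, -1.89998487e-02]), 'qvel': array([ 0.00078236, -0.00141879, -0.00085398, -0.00019574,  0.00115622,
       -0.00057468]), 'joint_torque': array([ 2.07448267e-05, -5.45614815e+01, -2.74325109e+01,  6.45378884e-02,
        1.88810454e-02, -3.14621195e-05]), 'ee_pos': array([ 272.67662294, -561.84171481,  229.98969817]), 'orientation': array([ 1.97084833,  0.45437696, -1.97147672]), 'ft_force': array([-0.2566418 ,  0.45825087, -0.13739708]), 'moment': array([ 0.00994655, -0.00637846,  0.02603279]), 'width': 87.56317543971753}
```

View pics/top1.png

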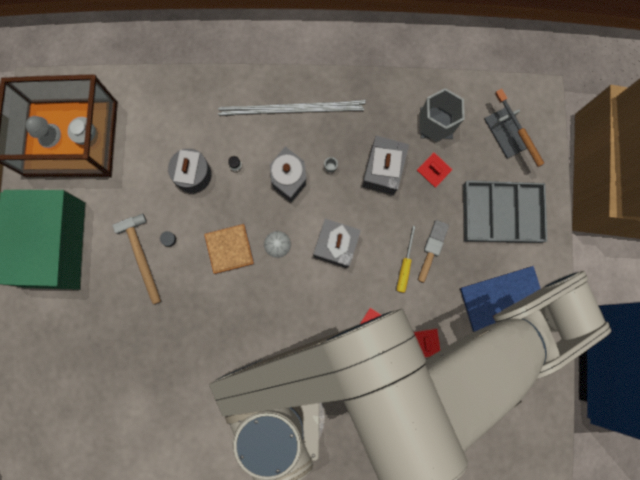

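View pics/scene1.png

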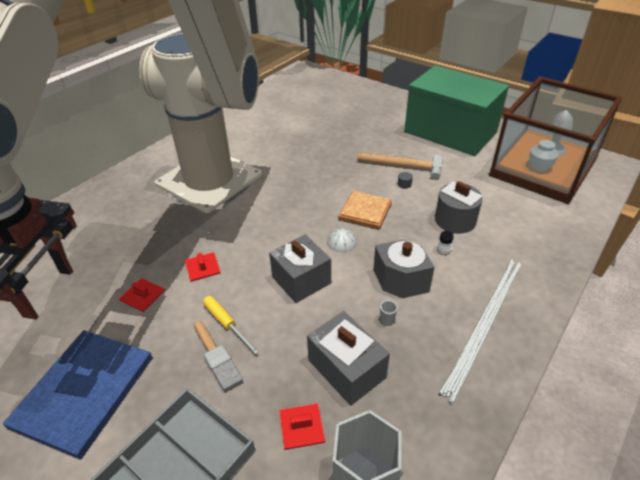

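The top view shows the round caddy at (188,170) carrying an oblong lid and the pointed caddy at (288,172) carrying the round lid. The oblong caddy at (385,165) carries the square lid and the square caddy at (337,243) the pointed lid. The cork block is at (229,248) and the lotus at (277,244). There are red look-alikes at (435,170), (372,318) and (427,343); these aren't meant.

```bash
cat > meas.py <<'E'
from h import *
def measure(d,seeds,r=45,zc=(70,95)):
    P=heights(d); hsv=cv2.cvtColor(d['img'],cv2.COLOR_RGB2HSV)
    out={}
    for n,(u,v) in seeds.items():
        roi=np.zeros(P.shape[:2],np.uint8); cv2.circle(roi,(u,v),r,255,-1)
        tm=((P[...,2]>zc[0])&(roi>0)&(d['range_z']>0)).astype(np.uint8)
        lid=((hsv[...,2]>150)&(hsv[...,1]<60)&(tm>0)).astype(np.uint8)
        hd=((hsv[...,1]>90)&(tm>0)).astype(np.uint8)
        for nm,m,z in(('caddy',tm,80),('lid',lid,86),('handle',hd,112)):
            cs=[c for c in cv2.findContours(m,cv2.RETR_EXTERNAL,cv2.CHAIN_APPROX_NONE)[0] if len(c)>8]
            if not cs: print(n,nm,'none'); continue
            c=max(cs,key=cv2.contourArea).reshape(-1,2)
            w=onplane(d,c,z)[:,:2].astype(np.float32)
            (cx,cy),(a,b),t=cv2.minAreaRect(w); 
            if a<b:a,b,t=b,a,t+90
            ys,xs=np.nonzero(m); zz=np.median(P[ys,xs,2])
            print(n,nm,'c',np.round([cx,cy],1),'size',round(a,1),round(b,1),'long axis deg',round((t+90)%180-90,1),'z',round(float(zz),1),'area',round(cv2.contourArea(w)))
E
python3 - <<'E'
from meas import *
d=dict(np.load('/tmp/top.npz')); d['k1']=float(d['k1'])
measure(d,{'round':(188,170),'pointed':(288,174),'oblong':(386,165),'square':(337,243)},32)
P=heights(d)
for u,v in((229,248),(277,244),(435,170),(442,115),(235,162),(330,165),(168,239)): print((u,v),P[v,u].round())
I=d['img'][125:285,150:460]; save('crop1.png',cv2.resize(I,None,fx=2.58,fy=2.58,interpolation=cv2.INTER_CUBIC))
m=cv2.inRange(cv2.cvtColor(d['img'],cv2.COLOR_RGB2HSV),(8,110,100),(25,255,255)); m[:220]=0;m[280:]=0;m[:,:200]=0;m[:,260:]=0
w=onplane(d,cv2.findNonZero(m).reshape(-1,2),20)[:,:2].astype(np.float32); print('cork',cv2.minAreaRect(w))
E
```

```text
round caddy c [638.  245.4] size 103.7 103.5 long axis deg -15.0 z 83.8 area 8300
round lid c [639.9 247.1] size 82.4 51.1 long axis deg -8.6 z 86.6 area 3867
round handle c [636.6 244.8] size 31.6 10.7 long axis deg -8.1 z 111.9 area 249
pointed caddy c [630.6 -15.7] size 98.8 98.2 long axis deg -37.4 z 83.5 area 7884
pointed lid c [636.7 -12.2] size 74.4 73.8 long axis deg -88.9 z 85.8 area 4388
pointed handle c [634.2 -12.3] size 17.4 14.8 long axis deg -24.5 z 111.6 area 183
oblong caddy c [ 662.2 -268.8] size 129.5 91.0 long axis deg -14.3 z 82.3 area 11122
oblong lid c [ 660.9 -269.3] size 69.7 69.5 long axis deg -6.8 z 85.7 area 4500
oblong handle c [ 657.7 -268.1] size 34.2 7.6 long axis deg -0.1 z 111.7 area 203
square caddy c [ 453.2 -143.8] size 97.3 93.6 long axis deg -16.4 z 81.9 area 8597
square lid c [ 447.1 -146.7] size 93.8 55.4 long axis deg 0.7 z 85.3 area 3250
square handle c [ 450.8 -146.6] size 28.4 6.1 long axis deg -8.6 z 110.8 area 111
(229, 248) [438. 136.  23.]
(277, 244) [449.  10.  35.]
(435, 170) [ 661. -409.   19.]
(442, 115) [ 823. -434.    4.]
(235, 162) [662. 125.  51.]
(330, 165) [ 673. -126.   -1.]
(168, 239) [458. 298.  29.]
cork ((436.59539794921875, 137.88177490234375), (109.64671325683594, 108.28849029541016), 15.733732223510742)
```

View pics/crop1.png

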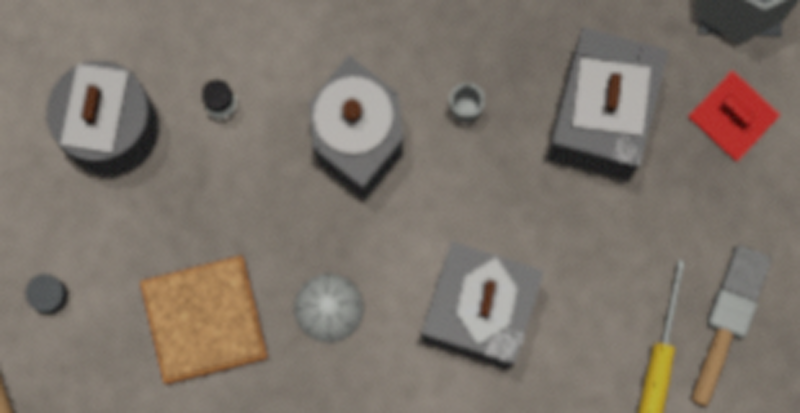

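```bash
cat > plan.py <<'E'
from h import *
def tool():
    o=ctrl.get_obs(); return o,np.array(o['ee_pos']),cv2.Rodrigues(np.array(o['orientation'],float))[0]
def plan(x,y,z,yaw=None):
    "yaw=direction (deg) of tool y (jaw) in world; prints tool-frame shift in cm AFTER turning, and turn"
    o,p,R=tool(); cur=np.degrees(np.arctan2(R[1,1],R[0,1])); turn=0.
    if yaw is not None: turn=-np.radians((yaw-cur+90)%180-90)   # tool x is down
    # aim at exact down
    R2=R@cv2.Rodrigues(np.array([turn,0,0.]))[0]
    D=np.array([x,y,z],float)-p
    print('t',round(o['t'],2),'at',p.round(1),'yaw',round(cur,1),'xaxis',R[:,0].round(4),'w',round(o['width'],1),'F',np.round(o['ft_force'],1),'q6',round(o['qpos'][5],2),'q1',round(o['qpos'][0],2))
    print(' shift before turn (cm)',(R.T@D/10).round(2),' after turn',(R2.T@D/10).round(2),' turn rad',round(turn,3))
E
python3 -c "
from plan import *
plan(453,-145,260,90)"
```

```text
t 0.1 at [ 272.7 -561.8  230. ] yaw -64.1 xaxis [-6.0e-04  1.2e-03 -1.0e+00] w 87.6 F [-0.3  0.5 -0.1] q6 -0.02 q1 -1.14
 shift before turn (cm) [ -2.96 -29.63 -34.42]  after turn [ -2.96 -41.69 -18.03]  turn rad 0.452
```

Emit:
{"method": "apply_moves", "body": {"increments": [{"gripper":60,"delta_pos":[-0.3,-2.96,-3.44],"dr":[0,0,0]},{"gripper":60,"delta_pos":[-0.3,-2.96,-3.44],"dr":[0,0,0]},{"gripper":60,"delta_pos":[-0.3,-2.96,-3.44],"dr":[0,0,0]},{"gripper":60,"delta_pos":[-0.3,-2.96,-3.44],"dr":[0,0,0]},{"gripper":60,"delta_pos":[-0.3,-2.96,-3.44],"dr":[0,0,0]}]}}

```text
t: 0.52
ee_pos: [355.5, -369.6, 244.2]
orientation: [1.971, 0.453, -1.972]
ft_force: [0.6, -0.2, 0.4]
width: 57.8
```

Emit:
{"method": "apply_moves", "body": {"increments": [{"gripper":60,"delta_pos":[-0.3,-2.96,-3.44],"dr":[0,0,0]},{"gripper":60,"delta_pos":[-0.3,-2.96,-3.44],"dr":[0,0,0]},{"gripper":60,"delta_pos":[-0.3,-2.96,-3.44],"dr":[0,0,0]},{"gripper":60,"delta_pos":[-0.3,-2.96,-3.44],"dr":[0,0,0]},{"gripper":60,"delta_pos":[-0.3,-2.96,-3.44],"dr":[0,0,0]}]}}

```text
t: 0.93
ee_pos: [438.2, -178.7, 258.2]
orientation: [1.971, 0.453, -1.971]
ft_force: [1.1, -1.1, -1.0]
width: 52.5
```

Emit:
{"method": "apply_moves", "body": {"increments": [{"gripper":60,"delta_pos":[0,0,0],"dr":[0.113,0,0]},{"gripper":60,"delta_pos":[0,0,0],"dr":[0.113,0,0]},{"gripper":60,"delta_pos":[0,0,0],"dr":[0.113,0,0]},{"gripper":60,"delta_pos":[0,0,0],"dr":[0.113,0,0]},{"gripper":60,"delta_pos":[0,0,0],"dr":[0,0,0]}]}}

```text
t: 1.35
ee_pos: [437.9, -180.4, 257.9]
orientation: [-2.219, 0.004, 2.22]
ft_force: [0.2, 0.5, 0.0]
width: 52.8
```

```bash
python3 -c "
from plan import *
plan(453,-145,260,90)
d=grab('wrist'); np.savez('/tmp/w1',**d); save('w1.png',d['img'])
R=cv2.Rodrigues(d['rvec'].reshape(3))[0]; print('cam',-R.T@d['tvec'].reshape(3),R[2],d['k1'],d['mtx'][0,0])
d=grab('top'); np.savez('/tmp/top2',**d)"
```

```text
t 1.35 at [ 437.9 -180.4  257.9] yaw -90.2 xaxis [-5.e-04  2.e-04 -1.e+00] w 52.8 F [0.2 0.5 0. ] q6 1.16 q1 -0.42
 shift before turn (cm) [-0.21 -3.54 -1.5 ]  after turn [-0.21 -3.54 -1.51]  turn rad -0.004
cam [ 521.29750229 -179.66346683  412.12605052] [-3.00603589e-01  3.01096115e-04 -9.53749124e-01] 0.0021363349381351045 373.75008333088243
```

View pics/w1.png

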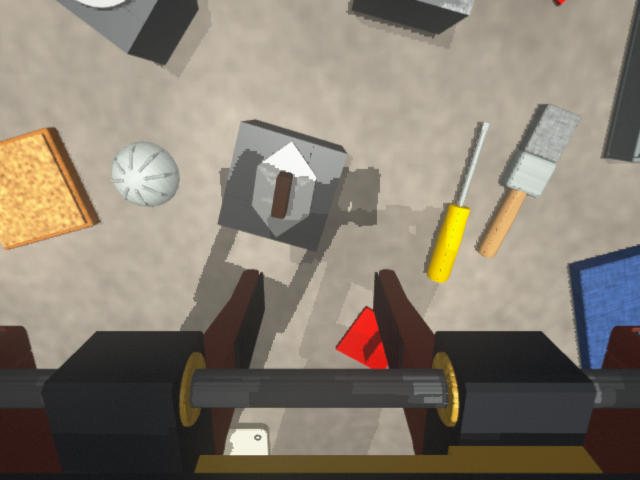

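The wrist view shows the square caddy at (283,185) with the pointed lid and its bar handle at (282,195). The lotus is at (145,173), the cork block at (45,190) and a red decoy at (365,338).

```bash
cat > wm.py <<'E'
from h import *
def wmeas(d,u,v,r,base=80,vmax=262,vis=None):
    P=heights(d); ok=d['range_z']>0; Z=cv2.medianBlur(np.where(ok,P[...,2],0).astype(np.float32),3)
    roi=np.zeros(Z.shape,np.uint8); cv2.circle(roi,(u,v),r,1,-1); roi[vmax:]=0
    im=d['img'].copy()
    for nm,lo,z in(('caddy',base-6,base),('lid',base+3.2,base+6),('handle',base+20,base+32)):
        m=((Z>lo)&(Z<base+45)&(roi>0)).astype(np.uint8); m=cv2.morphologyEx(m,cv2.MORPH_OPEN,np.ones((3,3)))
        cs=cv2.findContours(m,cv2.RETR_EXTERNAL,cv2.CHAIN_APPROX_NONE)[0]
        if not cs: print(nm,'none'); continue
        c=max(cs,key=cv2.contourArea); cv2.drawContours(im,[c],-1,(255,0,255),1); c=c.reshape(-1,2)
        w=onplane(d,c,z)[:,:2].astype(np.float32)
        (cx,cy),(a,b),t=cv2.minAreaRect(w)
        if a<b:a,b,t=b,a,t+90
        M=cv2.moments(w.reshape(-1,1,2)); t2=.5*np.degrees(np.arctan2(2*M['mu11'],M['mu20']-M['mu02']))
        H=cv2.convexHull(w);MH=cv2.moments(H); dia=max(np.linalg.norm(H-q,axis=2).max() for q in H)
        print(nm,'rect c',np.round([cx,cy],1),'size',round(a,1),round(b,1),'deg',round((t+90)%180-90,1),'| centroid',np.round([MH['m10']/MH['m00'],MH['m01']/MH['m00']],1),'deg',round(t2,1),'dia',round(float(dia),1),'area',round(cv2.contourArea(w)),'z',Z[m>0].mean().round(1))
    if vis: save(vis,cv2.resize(im[max(0,v-r):v+r,max(0,u-r):u+r],None,fx=3,fy=3,interpolation=cv2.INTER_NEAREST))
E
python3 -c "
from wm import *
d=dict(np.load('/tmp/w1.npz'));d['k1']=float(d['k1'])
wmeas(d,283,185,85,vis='m1.png')
for u,v in((145,173),(45,190),(300,250),(330,170),(282,195)): print(heights(d)[v,u].round(1))
"
```

```text
caddy rect c [ 452.5 -145. ] size 96.6 96.0 deg -16.8 | centroid [ 452.5 -145. ] deg -18.9 dia 133.9 area 9093 z 83.7
lid rect c [ 452.5 -148.3] size 62.5 62.3 deg -56.0 | centroid [ 452.5 -148.3] deg -11.2 dia 85.7 area 3151 z 90.4
handle rect c [ 453.8 -148.8] size 37.7 12.3 deg -11.0 | centroid [ 453.7 -148.8] deg -11.3 dia 37.9 area 418 z 111.3
[460.   -2.5  31.1]
[440.3 111.9  19.5]
[ 363.2 -157.6   -0.8]
[ 470.3 -189.9   81.6]
[ 454.7 -149.8  112.3]
```

View pics/m1.png

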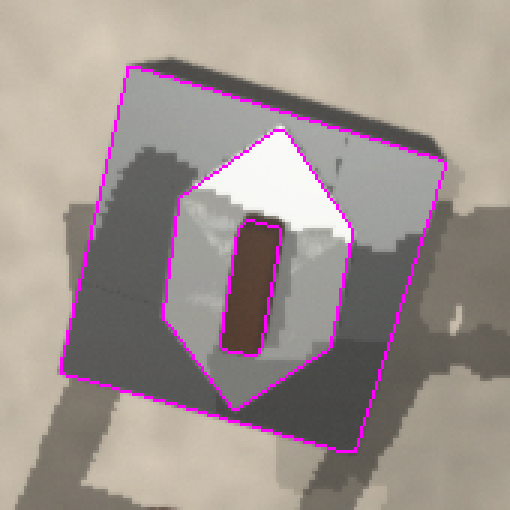

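```bash
python3 -c "
from plan import *
plan(453.5,-148.6,97.5,78.8)"
```

```text
t 1.45 at [ 437.9 -180.6  258. ] yaw -89.8 xaxis [-4.e-04  2.e-04 -1.e+00] w 52.6 F [ 0.  -0.  -0.4] q6 1.15 q1 -0.42
 shift before turn (cm) [16.05 -3.2  -1.58]  after turn [16.05 -3.44 -0.92]  turn rad 0.199
```

Emit:
{"method": "apply_moves", "body": {"increments": [{"gripper":50,"delta_pos":[0,0,0],"dr":[0.1,0,0]},{"gripper":50,"delta_pos":[0,0,0],"dr":[0.1,0,0]},{"gripper":50,"delta_pos":[3,-1.72,-0.46],"dr":[0,0,0]},{"gripper":50,"delta_pos":[3,-1.72,-0.46],"dr":[0,0,0]},{"gripper":50,"delta_pos":[3,0,0],"dr":[0,0,0]}]}}

```text
t: 1.87
ee_pos: [455.1, -147.7, 167.7]
orientation: [-2.121, 0.209, 2.116]
ft_force: [0.7, -0.2, -0.1]
width: 43.8
```

Emit:
{"method": "apply_moves", "body": {"increments": [{"gripper":50,"delta_pos":[3,0,0],"dr":[0,0,0]},{"gripper":50,"delta_pos":[2,0,0],"dr":[0,0,0]},{"gripper":50,"delta_pos":[1,0,0],"dr":[0,0,0]},{"gripper":50,"delta_pos":[0,0,0],"dr":[0,0,0]},{"gripper":50,"delta_pos":[0,0,0],"dr":[0,0,0]}]}}

```text
t: 2.28
ee_pos: [454.0, -149.0, 108.3]
orientation: [-2.116, 0.211, 2.117]
ft_force: [-0.3, 0.2, -0.2]
width: 44.0
```

```bash
python3 -c "
from plan import *
plan(453.5,-148.6,97.5,78.8)
d=grab('wrist'); save('w2.png',d['img'])"
```

```text
t 2.28 at [ 454.  -149.   108.3] yaw -101.4 xaxis [-5.e-04  2.e-04 -1.e+00] w 44.0 F [-0.3  0.2 -0.2] q6 1.43 q1 -0.34
 shift before turn (cm) [ 1.08 -0.03  0.05]  after turn [ 1.08 -0.03  0.05]  turn rad -0.004
```

View pics/w2.png

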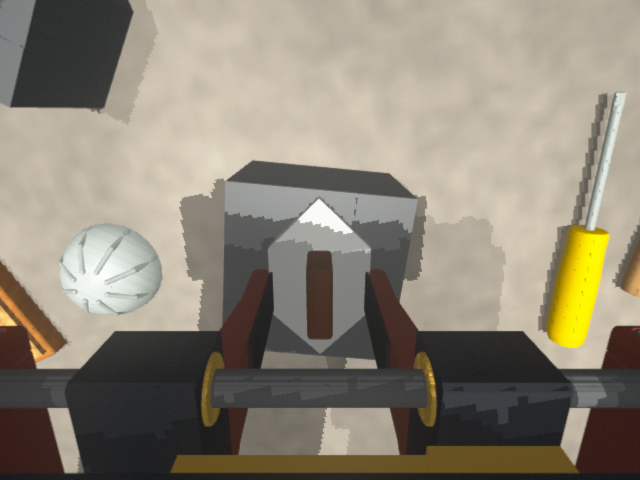

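The bar handle at (319,295) is centred between the fingers and runs parallel to them. I'll go down, close and lift.

Emit:
{"method": "apply_moves", "body": {"increments": [{"gripper":50,"delta_pos":[0.6,0,0.05],"dr":[0,0,0]},{"gripper":50,"delta_pos":[0.45,0,0],"dr":[0,0,0]},{"gripper":50,"delta_pos":[0,0,0],"dr":[0,0,0]},{"gripper":0,"delta_pos":[0,0,0],"dr":[0,0,0]},{"gripper":0,"delta_pos":[0,0,0],"dr":[0,0,0]}]}}

```text
t: 2.75
ee_pos: [453.5, -148.8, 97.9]
orientation: [-2.117, 0.213, 2.116]
ft_force: [-0.2, -0.7, 0.2]
width: 34.4
```

Emit:
{"method": "apply_moves", "body": {"increments": [{"gripper":0,"delta_pos":[0,0,0],"dr":[0,0,0]},{"gripper":0,"delta_pos":[0,0,0],"dr":[0,0,0]},{"gripper":0,"delta_pos":[0,0,0],"dr":[0,0,0]},{"gripper":0,"delta_pos":[0,0,0],"dr":[0,0,0]},{"gripper":0,"delta_pos":[0,0,0],"dr":[0,0,0]}]}}

```text
t: 3.17
ee_pos: [453.5, -148.8, 97.8]
orientation: [-2.116, 0.213, 2.116]
ft_force: [-0.5, 0.4, 2.7]
width: 12.1
```

Emit:
{"method": "apply_moves", "body": {"increments": [{"gripper":0,"delta_pos":[-0.5,0,0],"dr":[0,0,0]},{"gripper":0,"delta_pos":[-1,0,0],"dr":[0,0,0]},{"gripper":0,"delta_pos":[-1.5,0,0],"dr":[0,0,0]},{"gripper":0,"delta_pos":[-1.5,0,0],"dr":[0,0,0]},{"gripper":0,"delta_pos":[-1,0,0],"dr":[0,0,0]}]}}

```text
t: 3.58
ee_pos: [453.8, -148.9, 154.5]
orientation: [-2.118, 0.213, 2.115]
ft_force: [-0.3, -0.2, -2.5]
width: 11.7
```

```bash
python3 -c "
from plan import *
plan(438,138,80,78.8)"
```

```text
t 3.58 at [ 453.8 -148.9  154.5] yaw -101.5 xaxis [ 1.3e-03 -4.0e-04 -1.0e+00] w 11.7 F [-0.3 -0.2 -2.5] q6 1.43 q1 -0.34
 shift before turn (cm) [  7.43 -27.8    7.26]  after turn [  7.43 -27.83   7.13]  turn rad -0.005
```

Emit:
{"method": "apply_moves", "body": {"increments": [{"gripper":0,"delta_pos":[0,-1.5,0.4],"dr":[0,0,0]},{"gripper":0,"delta_pos":[0,-3,0.78],"dr":[0,0,0]},{"gripper":0,"delta_pos":[0,-3,0.78],"dr":[0,0,0]},{"gripper":0,"delta_pos":[0,-3,0.78],"dr":[0,0,0]},{"gripper":0,"delta_pos":[0,-3,0.78],"dr":[0,0,0]}]}}

```text
t: 4.0
ee_pos: [445.5, -8.2, 153.3]
orientation: [-2.116, 0.213, 2.115]
ft_force: [0.8, -0.7, -0.9]
width: 11.9
```

Emit:
{"method": "apply_moves", "body": {"increments": [{"gripper":0,"delta_pos":[0,-3,0.78],"dr":[0,0,0]},{"gripper":0,"delta_pos":[0,-3,0.78],"dr":[0,0,0]},{"gripper":0,"delta_pos":[0,-3,0.78],"dr":[0,0,0]},{"gripper":0,"delta_pos":[0,-3,0.78],"dr":[0,0,0]},{"gripper":0,"delta_pos":[0,-2.3,0.6],"dr":[0,0,0]}]}}

```text
t: 4.42
ee_pos: [437.5, 140.2, 153.3]
orientation: [-2.117, 0.211, 2.116]
ft_force: [0.6, -0.4, -1.6]
width: 11.7
```

Emit:
{"method": "apply_moves", "body": {"increments": [{"gripper":0,"delta_pos":[1,0,0],"dr":[0,0,0]},{"gripper":0,"delta_pos":[2.5,0,0],"dr":[0,0,0]},{"gripper":0,"delta_pos":[2.5,0,0],"dr":[0,0,0]},{"gripper":0,"delta_pos":[1.4,0,0],"dr":[0,0,0]},{"gripper":0,"delta_pos":[0,0,0],"dr":[0,0,0]}]}}

```text
t: 4.83
ee_pos: [435.7, 137.3, 76.5]
orientation: [-2.112, 0.215, 2.122]
ft_force: [-0.8, -0.5, -2.0]
width: 11.9
```

```bash
python3 -c "
from plan import *
plan(438,138,39,78.8)
d=grab('wrist'); save('w3.png',d['img'])"
```

```text
t 4.83 at [435.7 137.3  76.5] yaw -101.5 xaxis [-0.0049 -0.0015 -1.    ] w 11.9 F [-0.8 -0.5 -2. ] q6 2.05 q1 0.28
 shift before turn (cm) [ 3.75 -0.12 -0.23]  after turn [ 3.75 -0.12 -0.23]  turn rad -0.005
```

View pics/w3.png

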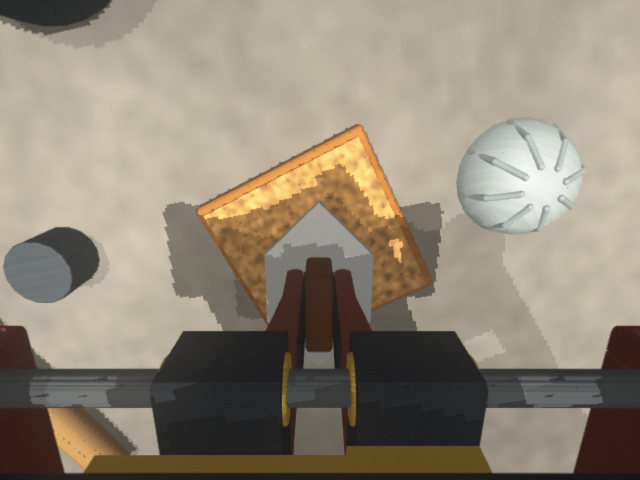

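The lid sits over the middle of the cork block, (315,220) in the picture, clear of the lotus at (520,175). I'll lower it gently.

Emit:
{"method": "apply_moves", "body": {"increments": [{"gripper":0,"delta_pos":[1.5,0,-0.2],"dr":[0,0,0]},{"gripper":0,"delta_pos":[1.2,0,0],"dr":[0,0,0]},{"gripper":0,"delta_pos":[0.6,0,0],"dr":[0,0,0]},{"gripper":0,"delta_pos":[0.3,0,0],"dr":[0,0,0]},{"gripper":0,"delta_pos":[0,0,0],"dr":[0,0,0]}]}}

```text
t: 5.3
ee_pos: [439.9, 137.6, 43.0]
orientation: [-2.116, 0.213, 2.116]
ft_force: [-0.7, 0.3, -1.5]
width: 11.8
```

Emit:
{"method": "apply_moves", "body": {"increments": [{"gripper":0,"delta_pos":[0.1,0,0],"dr":[0,0,0]},{"gripper":0,"delta_pos":[0.05,0,0],"dr":[0,0,0]},{"gripper":0,"delta_pos":[0,0,0],"dr":[0,0,0]},{"gripper":0,"delta_pos":[0,0,0],"dr":[0,0,0]},{"gripper":0,"delta_pos":[0,0,0],"dr":[0,0,0]}]}}

```text
t: 5.72
ee_pos: [439.8, 137.8, 41.4]
orientation: [-2.117, 0.212, 2.116]
ft_force: [-0.2, -0.3, -1.3]
width: 11.4
```

Emit:
{"method": "apply_moves", "body": {"increments": [{"gripper":0,"delta_pos":[0.15,0,0],"dr":[0,0,0]},{"gripper":0,"delta_pos":[0.1,0,0],"dr":[0,0,0]},{"gripper":0,"delta_pos":[0.05,0,0],"dr":[0,0,0]},{"gripper":0,"delta_pos":[0,0,0],"dr":[0,0,0]},{"gripper":0,"delta_pos":[0,0,0],"dr":[0,0,0]}]}}

```text
t: 6.13
ee_pos: [439.6, 137.7, 38.1]
orientation: [-2.116, 0.213, 2.116]
ft_force: [0.1, 0.6, -2.5]
width: 11.6
```

Emit:
{"method": "apply_moves", "body": {"increments": [{"gripper":0,"delta_pos":[0.05,0,0],"dr":[0,0,0]},{"gripper":0,"delta_pos":[0,0,0],"dr":[0,0,0]},{"gripper":0,"delta_pos":[0,0,0],"dr":[0,0,0]},{"gripper":0,"delta_pos":[0,0,0],"dr":[0,0,0]},{"gripper":0,"delta_pos":[0,0,0],"dr":[0,0,0]}]}}

```text
t: 6.55
ee_pos: [439.7, 137.7, 37.8]
orientation: [-2.116, 0.212, 2.116]
ft_force: [-1.9, -0.9, 2.8]
width: 12.1
```

Emit:
{"method": "apply_moves", "body": {"increments": [{"gripper":50,"delta_pos":[0,0,0],"dr":[0,0,0]},{"gripper":50,"delta_pos":[0,0,0],"dr":[0,0,0]},{"gripper":50,"delta_pos":[0,0,0],"dr":[0,0,0]},{"gripper":50,"delta_pos":[0,0,0],"dr":[0,0,0]},{"gripper":50,"delta_pos":[-1,0,0],"dr":[0,0,0]}]}}

```text
t: 6.97
ee_pos: [438.7, 137.4, 46.8]
orientation: [-2.114, 0.214, 2.119]
ft_force: [-0.4, -0.2, -0.0]
width: 41.3
```

Emit:
{"method": "apply_moves", "body": {"increments": [{"gripper":50,"delta_pos":[-4,0,0],"dr":[0,0,0]},{"gripper":50,"delta_pos":[-4,0,0],"dr":[0,0,0]},{"gripper":50,"delta_pos":[-4,0,0],"dr":[0,0,0]},{"gripper":50,"delta_pos":[-4,0,0],"dr":[0,0,0]},{"gripper":50,"delta_pos":[-4,0,0],"dr":[0,0,0]}]}}

```text
t: 7.38
ee_pos: [439.0, 137.5, 250.4]
orientation: [-2.116, 0.212, 2.116]
ft_force: [1.0, 0.4, -1.3]
width: 44.2
```

```bash
python3 -c "
from plan import *
plan(640,-269,255,78.8)"
```

```text
t 7.38 at [439.  137.5 250.4] yaw -101.5 xaxis [ 4.e-04  1.e-04 -1.e+00] w 44.2 F [ 1.   0.4 -1.3] q6 2.05 q1 0.28
 shift before turn (cm) [ -0.46  35.84 -27.79]  after turn [ -0.46  35.97 -27.61]  turn rad -0.005
```

Emit:
{"method": "apply_moves", "body": {"increments": [{"gripper":50,"delta_pos":[0,3,-2.3],"dr":[0,0,0]},{"gripper":50,"delta_pos":[0,3,-2.3],"dr":[0,0,0]},{"gripper":50,"delta_pos":[0,3,-2.3],"dr":[0,0,0]},{"gripper":50,"delta_pos":[0,3,-2.3],"dr":[0,0,0]},{"gripper":50,"delta_pos":[0,3,-2.3],"dr":[0,0,0]}]}}

```text
t: 7.8
ee_pos: [522.8, -33.8, 248.7]
orientation: [-2.117, 0.212, 2.115]
ft_force: [0.3, 1.1, 0.4]
width: 43.6
```

Emit:
{"method": "apply_moves", "body": {"increments": [{"gripper":50,"delta_pos":[0,3,-2.3],"dr":[0,0,0]},{"gripper":50,"delta_pos":[0,3,-2.3],"dr":[0,0,0]},{"gripper":50,"delta_pos":[0,3,-2.3],"dr":[0,0,0]},{"gripper":50,"delta_pos":[0,3,-2.3],"dr":[0,0,0]},{"gripper":50,"delta_pos":[0,3,-2.3],"dr":[0,0,0]}]}}

```text
t: 8.22
ee_pos: [605.6, -203.8, 248.4]
orientation: [-2.116, 0.213, 2.116]
ft_force: [-0.0, 0.2, 0.1]
width: 44.1
```

Emit:
{"method": "apply_moves", "body": {"increments": [{"gripper":50,"delta_pos":[0,3,-2.3],"dr":[0,0,0]},{"gripper":50,"delta_pos":[0,2.9,-2.3],"dr":[0,0,0]},{"gripper":50,"delta_pos":[0,0,0],"dr":[0,0,0]},{"gripper":50,"delta_pos":[0,0,0],"dr":[0,0,0]},{"gripper":50,"delta_pos":[0,0,0],"dr":[0,0,0]}]}}

```text
t: 8.63
ee_pos: [638.0, -268.5, 247.6]
orientation: [-2.114, 0.212, 2.117]
ft_force: [0.1, 0.5, 0.2]
width: 43.8
```

```bash
python3 -c "
from plan import *
from wm import *
plan(660,-269,97.5,78.8)
d=grab('wrist'); np.savez('/tmp/w4',**d); save('w4.png',d['img'])
R=cv2.Rodrigues(d['rvec'].reshape(3))[0]; c=R@np.array([661,-269,80])+d['tvec'].reshape(3); q=d['mtx']@c; u,v=(q[:2]/q[2]).astype(int); print(u,v)
wmeas(d,int(u),int(v),105,vis='m4.png')"
```

```text
t 8.63 at [ 638.  -268.5  247.6] yaw -101.5 xaxis [-1.e-03  7.e-04 -1.e+00] w 43.8 F [0.1 0.5 0.2] q6 1.36 q1 -0.42
 shift before turn (cm) [15.01 -0.38 -2.18]  after turn [15.01 -0.37 -2.18]  turn rad -0.005
314 182
caddy rect c [ 663.  -270.4] size 124.1 90.0 deg -14.1 | centroid [ 662.9 -270.5] deg -14.4 dia 150.6 area 10950 z 84.0
lid rect c [ 660.7 -270.3] size 70.3 70.0 deg -6.4 | centroid [ 660.7 -270.2] deg -2.6 dia 96.9 area 4803 z 88.9
handle rect c [ 661.8 -270.4] size 37.0 11.9 deg -6.3 | centroid [ 661.8 -270.5] deg -6.1 dia 37.6 area 403 z 111.5
```

View pics/m4.png

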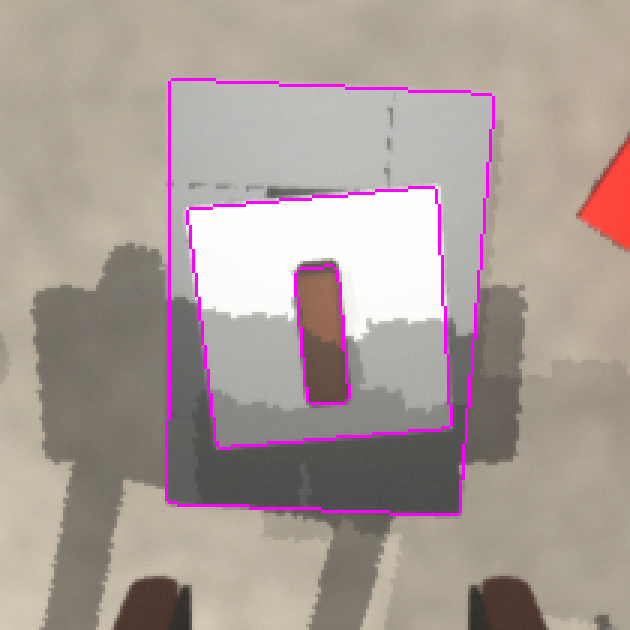

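Lid, handle and caddy all come out at their stated sizes, with the caddy at 124 x 90. I'll pick the square lid.

```bash
python3 -c "
from plan import *
plan(661.2,-270.4,97.8,83.7)"
```

```text
t 8.68 at [ 638.1 -268.   247.8] yaw -101.4 xaxis [-8.e-04  6.e-04 -1.e+00] w 44.2 F [-0.5  1.4 -0.6] q6 1.36 q1 -0.41
 shift before turn (cm) [15.   -0.22 -2.33]  after turn [ 1.50e+01 -1.00e-02 -2.34e+00]  turn rad -0.09
```

Emit:
{"method": "apply_moves", "body": {"increments": [{"gripper":50,"delta_pos":[0,0,0],"dr":[-0.09,0,0]},{"gripper":50,"delta_pos":[3.5,0,-1.17],"dr":[0,0,0]},{"gripper":50,"delta_pos":[3.5,0,-1.17],"dr":[0,0,0]},{"gripper":50,"delta_pos":[3.5,0,0],"dr":[0,0,0]},{"gripper":50,"delta_pos":[1,0,0],"dr":[0,0,0]}]}}

```text
t: 9.1
ee_pos: [659.0, -268.6, 127.5]
orientation: [-2.156, 0.114, 2.173]
ft_force: [-1.6, 0.6, -1.1]
width: 43.9
```

Emit:
{"method": "apply_moves", "body": {"increments": [{"gripper":50,"delta_pos":[1.5,0,0],"dr":[0,0,0]},{"gripper":50,"delta_pos":[1,0,0],"dr":[0,0,0]},{"gripper":50,"delta_pos":[0,0,0],"dr":[0,0,0]},{"gripper":50,"delta_pos":[0,0,0],"dr":[0,0,0]},{"gripper":50,"delta_pos":[0,0,0],"dr":[0,0,0]}]}}

```text
t: 9.52
ee_pos: [663.0, -272.0, 109.5]
orientation: [-2.168, 0.12, 2.162]
ft_force: [0.2, -0.0, 0.2]
width: 44.3
```

```bash
python3 -c "
from plan import *
plan(661.2,-270.4,97.8,83.7)"
```

```text
t 9.52 at [ 663.  -272.   109.5] yaw -96.3 xaxis [ 0.0024 -0.001  -1.    ] w 44.3 F [ 0.2 -0.   0.2] q6 1.28 q1 -0.41
 shift before turn (cm) [ 1.17 -0.14  0.19]  after turn [ 1.17 -0.14  0.19]  turn rad -0.0
```

Emit:
{"method": "apply_moves", "body": {"increments": [{"gripper":50,"delta_pos":[0.6,-0.14,0.15],"dr":[0,0,0]},{"gripper":50,"delta_pos":[0.5,0,0],"dr":[0,0,0]},{"gripper":50,"delta_pos":[0,0,0],"dr":[0,0,0]},{"gripper":50,"delta_pos":[0,0,0],"dr":[0,0,0]},{"gripper":50,"delta_pos":[0,0,0],"dr":[0,0,0]}]}}

```text
t: 9.93
ee_pos: [660.7, -270.1, 96.7]
orientation: [-2.165, 0.119, 2.165]
ft_force: [-0.0, -0.4, 0.6]
width: 43.8
```

Emit:
{"method": "apply_moves", "body": {"increments": [{"gripper":0,"delta_pos":[0,0,0],"dr":[0,0,0]},{"gripper":0,"delta_pos":[0,0,0],"dr":[0,0,0]},{"gripper":0,"delta_pos":[0,0,0],"dr":[0,0,0]},{"gripper":0,"delta_pos":[0,0,0],"dr":[0,0,0]},{"gripper":0,"delta_pos":[0,0,0],"dr":[0,0,0]}]}}

```text
t: 10.35
ee_pos: [660.7, -270.0, 96.8]
orientation: [-2.165, 0.119, 2.165]
ft_force: [0.6, -0.5, -0.1]
width: 14.1
```

Emit:
{"method": "apply_moves", "body": {"increments": [{"gripper":0,"delta_pos":[0,0,0],"dr":[0,0,0]},{"gripper":0,"delta_pos":[0,0,0],"dr":[0,0,0]},{"gripper":0,"delta_pos":[0,0,0],"dr":[0,0,0]},{"gripper":0,"delta_pos":[0,0,0],"dr":[0,0,0]},{"gripper":0,"delta_pos":[0,0,0],"dr":[0,0,0]}]}}

```text
t: 10.77
ee_pos: [660.7, -270.1, 96.7]
orientation: [-2.165, 0.12, 2.165]
ft_force: [-1.1, 0.2, -0.3]
width: 11.8
```

```bash
python3 -c "
from plan import *
plan(661.2,-270.4,97.8,83.7)"
```

```text
t 10.77 at [ 660.7 -270.1   96.7] yaw -96.3 xaxis [ 1.e-04 -1.e-04 -1.e+00] w 11.8 F [-1.1  0.2 -0.3] q6 1.28 q1 -0.4
 shift before turn (cm) [-0.11  0.02 -0.05]  after turn [-0.11  0.02 -0.05]  turn rad -0.0
```

Emit:
{"method": "apply_moves", "body": {"increments": [{"gripper":0,"delta_pos":[-0.5,0,0],"dr":[0,0,0]},{"gripper":0,"delta_pos":[-1,0,0],"dr":[0,0,0]},{"gripper":0,"delta_pos":[-1.5,0,0],"dr":[0,0,0]},{"gripper":0,"delta_pos":[-1.5,0,0],"dr":[0,0,0]},{"gripper":0,"delta_pos":[-1,0,0],"dr":[0,0,0]}]}}

```text
t: 11.18
ee_pos: [661.7, -270.4, 154.9]
orientation: [-2.168, 0.121, 2.162]
ft_force: [1.0, -0.1, -1.7]
width: 11.8
```

```bash
python3 -c "
from plan import *
plan(452.2,-145,110,73.2)"
```

```text
t 11.18 at [ 661.7 -270.4  154.9] yaw -96.3 xaxis [ 0.0029 -0.0012 -1.    ] w 11.8 F [ 1.  -0.1 -1.7] q6 1.28 q1 -0.4
 shift before turn (cm) [  4.41 -10.17  22.22]  after turn [ 4.41 -5.95 23.7 ]  turn rad 0.183
```

Emit:
{"method": "apply_moves", "body": {"increments": [{"gripper":0,"delta_pos":[0,0,0],"dr":[0.092,0,0]},{"gripper":0,"delta_pos":[0,0,0],"dr":[0.091,0,0]},{"gripper":0,"delta_pos":[0,-0.5,2],"dr":[0,0,0]},{"gripper":0,"delta_pos":[0,-0.8,3.1],"dr":[0,0,0]},{"gripper":0,"delta_pos":[0,-0.8,3.1],"dr":[0,0,0]}]}}

```text
t: 11.6
ee_pos: [588.1, -226.2, 152.9]
orientation: [-2.066, 0.306, 2.062]
ft_force: [-0.3, 0.3, -1.4]
width: 11.8
```

Emit:
{"method": "apply_moves", "body": {"increments": [{"gripper":0,"delta_pos":[0,-0.8,3.1],"dr":[0,0,0]},{"gripper":0,"delta_pos":[0,-0.8,3.1],"dr":[0,0,0]},{"gripper":0,"delta_pos":[0,-0.8,3.1],"dr":[0,0,0]},{"gripper":0,"delta_pos":[0,-0.8,3.1],"dr":[0,0,0]},{"gripper":0,"delta_pos":[0,-0.65,3.1],"dr":[0,0,0]}]}}

```text
t: 12.02
ee_pos: [450.3, -143.9, 153.0]
orientation: [-2.066, 0.305, 2.062]
ft_force: [0.2, -0.2, -2.1]
width: 12.0
```

Emit:
{"method": "apply_moves", "body": {"increments": [{"gripper":0,"delta_pos":[1.2,0,0],"dr":[0,0,0]},{"gripper":0,"delta_pos":[2,0,0],"dr":[0,0,0]},{"gripper":0,"delta_pos":[1,0,0],"dr":[0,0,0]},{"gripper":0,"delta_pos":[0,0,0],"dr":[0,0,0]},{"gripper":0,"delta_pos":[0,0,0],"dr":[0,0,0]}]}}

```text
t: 12.43
ee_pos: [451.3, -144.7, 110.0]
orientation: [-2.064, 0.305, 2.064]
ft_force: [-0.2, 0.3, -1.8]
width: 11.9
```

```bash
python3 -c "
from plan import *
plan(452.2,-145,97.7,73.2)"
```

```text
t 12.43 at [ 451.3 -144.7  110. ] yaw -106.8 xaxis [-2.e-04  1.e-04 -1.e+00] w 11.9 F [-0.2  0.3 -1.8] q6 1.53 q1 -0.34
 shift before turn (cm) [ 1.23  0.   -0.09]  after turn [ 1.23  0.   -0.09]  turn rad -0.0
```

Emit:
{"method": "apply_moves", "body": {"increments": [{"gripper":0,"delta_pos":[0.5,0,-0.08],"dr":[0,0,0]},{"gripper":0,"delta_pos":[0.4,0,0],"dr":[0,0,0]},{"gripper":0,"delta_pos":[0.2,0,0],"dr":[0,0,0]},{"gripper":0,"delta_pos":[0,0,0],"dr":[0,0,0]},{"gripper":0,"delta_pos":[0,0,0],"dr":[0,0,0]}]}}

```text
t: 12.85
ee_pos: [451.8, -144.8, 98.6]
orientation: [-2.064, 0.305, 2.064]
ft_force: [0.5, 0.5, -1.3]
width: 11.9
```

Emit:
{"method": "apply_moves", "body": {"increments": [{"gripper":0,"delta_pos":[0.08,0,0],"dr":[0,0,0]},{"gripper":0,"delta_pos":[0.05,0,0],"dr":[0,0,0]},{"gripper":0,"delta_pos":[0.05,0,0],"dr":[0,0,0]},{"gripper":0,"delta_pos":[0,0,0],"dr":[0,0,0]},{"gripper":0,"delta_pos":[0,0,0],"dr":[0,0,0]}]}}

```text
t: 13.27
ee_pos: [451.8, -144.8, 96.9]
orientation: [-2.064, 0.305, 2.064]
ft_force: [-0.0, 0.0, -2.8]
width: 11.8
```

Emit:
{"method": "apply_moves", "body": {"increments": [{"gripper":0,"delta_pos":[0.04,0,0],"dr":[0,0,0]},{"gripper":0,"delta_pos":[0,0,0],"dr":[0,0,0]},{"gripper":0,"delta_pos":[0,0,0],"dr":[0,0,0]},{"gripper":0,"delta_pos":[0,0,0],"dr":[0,0,0]},{"gripper":0,"delta_pos":[0,0,0],"dr":[0,0,0]}]}}

```text
t: 13.68
ee_pos: [451.8, -144.8, 96.6]
orientation: [-2.064, 0.305, 2.064]
ft_force: [0.1, 1.7, 2.8]
width: 11.9
```

Emit:
{"method": "apply_moves", "body": {"increments": [{"gripper":0,"delta_pos":[0.03,0,0],"dr":[0,0,0]},{"gripper":0,"delta_pos":[0,0,0],"dr":[0,0,0]},{"gripper":0,"delta_pos":[0,0,0],"dr":[0,0,0]},{"gripper":0,"delta_pos":[0,0,0],"dr":[0,0,0]},{"gripper":0,"delta_pos":[0,0,0],"dr":[0,0,0]}]}}

```text
t: 14.1
ee_pos: [451.8, -144.8, 96.6]
orientation: [-2.064, 0.305, 2.064]
ft_force: [-1.9, 0.5, 7.6]
width: 11.7
```

Emit:
{"method": "apply_moves", "body": {"increments": [{"gripper":50,"delta_pos":[0,0,0],"dr":[0,0,0]},{"gripper":50,"delta_pos":[0,0,0],"dr":[0,0,0]},{"gripper":50,"delta_pos":[0,0,0],"dr":[0,0,0]},{"gripper":50,"delta_pos":[0,0,0],"dr":[0,0,0]},{"gripper":50,"delta_pos":[-1,0,0],"dr":[0,0,0]}]}}

```text
t: 14.52
ee_pos: [450.6, -144.4, 105.1]
orientation: [-2.06, 0.304, 2.067]
ft_force: [-0.6, -0.1, -1.3]
width: 41.5
```

Emit:
{"method": "apply_moves", "body": {"increments": [{"gripper":50,"delta_pos":[-3.5,0,0],"dr":[0,0,0]},{"gripper":50,"delta_pos":[-4,0,0],"dr":[0,0,0]},{"gripper":50,"delta_pos":[-4,0,0],"dr":[0,0,0]},{"gripper":50,"delta_pos":[-3.5,0,0],"dr":[0,0,0]},{"gripper":50,"delta_pos":[0,0,0],"dr":[0,0,0]}]}}

```text
t: 14.93
ee_pos: [455.4, -146.0, 263.6]
orientation: [-2.077, 0.307, 2.052]
ft_force: [0.7, -0.4, 0.0]
width: 43.8
```

```bash
cat >> wm.py <<'E'
def wlook(x,y,r=90,base=80,name=None,vmax=300):
    d=grab('wrist'); R=cv2.Rodrigues(d['rvec'].reshape(3))[0]
    q=d['mtx']@(R@np.array([x,y,base])+d['tvec'].reshape(3)); u,v=(q[:2]/q[2]).astype(int); print('px',u,v)
    wmeas(d,int(u),int(v),r,base,vmax,name); return d
E
python3 -c "
from plan import *
from wm import *
wlook(452,-145,90)
plan(620,245,255,73.2)"
```

```text
px 319 209
caddy rect c [ 452.6 -145. ] size 96.0 95.9 deg 73.2 | centroid [ 452.6 -145. ] deg -16.7 dia 133.7 area 9108 z 84.8
lid rect c [ 452.3 -144.1] size 70.0 70.0 deg 73.2 | centroid [ 452.1 -144.1] deg -42.4 dia 96.8 area 4777 z 88.9
handle rect c [ 453.4 -144.6] size 37.0 11.2 deg -16.8 | centroid [ 453.3 -144.6] deg -16.8 dia 38.0 area 405 z 111.5
t 14.98 at [ 454.  -145.6  260.5] yaw -106.8 xaxis [ 0.0081 -0.0029 -1.    ] w 44.3 F [ 1.  -0.3 -0.7] q6 1.53 q1 -0.34
 shift before turn (cm) [  0.58 -42.19  -4.6 ]  after turn [  0.58 -42.19  -4.6 ]  turn rad 0.0
```

The square lid is on, 1 mm from the centre and 0 deg off. Next is the oblong lid on the round caddy.

Emit:
{"method": "apply_moves", "body": {"increments": [{"gripper":50,"delta_pos":[0,0,0],"dr":[-0.073,0,0]},{"gripper":50,"delta_pos":[0,0,0],"dr":[-0.072,0,0]},{"gripper":50,"delta_pos":[0,-3.42,-0.89],"dr":[0,0,0]},{"gripper":50,"delta_pos":[0,-3.42,-0.89],"dr":[0,0,0]},{"gripper":50,"delta_pos":[0,-3.42,-0.89],"dr":[0,0,0]}]}}

```text
t: 15.4
ee_pos: [492.7, -46.4, 255.2]
orientation: [-2.141, 0.161, 2.145]
ft_force: [1.2, -0.1, -0.1]
width: 44.0
```

Emit:
{"method": "apply_moves", "body": {"increments": [{"gripper":50,"delta_pos":[0,-3.42,-0.89],"dr":[0,0,0]},{"gripper":50,"delta_pos":[0,-3.42,-0.89],"dr":[0,0,0]},{"gripper":50,"delta_pos":[0,-3.42,-0.89],"dr":[0,0,0]},{"gripper":50,"delta_pos":[0,-3.42,-0.89],"dr":[0,0,0]},{"gripper":50,"delta_pos":[0,-3.42,-0.89],"dr":[0,0,0]}]}}

```text
t: 15.82
ee_pos: [562.1, 116.9, 254.9]
orientation: [-2.142, 0.16, 2.147]
ft_force: [0.3, -0.4, 0.6]
width: 43.4
```

Emit:
{"method": "apply_moves", "body": {"increments": [{"gripper":50,"delta_pos":[0,-3.42,-0.89],"dr":[0,0,0]},{"gripper":50,"delta_pos":[0,-3.42,-0.89],"dr":[0,0,0]},{"gripper":50,"delta_pos":[0,-3.42,-0.89],"dr":[0,0,0]},{"gripper":50,"delta_pos":[0,-3.42,-0.89],"dr":[0,0,0]},{"gripper":50,"delta_pos":[0,0,0],"dr":[0,0,0]}]}}

```text
t: 16.23
ee_pos: [619.0, 250.3, 254.5]
orientation: [-2.145, 0.154, 2.146]
ft_force: [-0.4, -0.4, 0.3]
width: 44.0
```

Emit:
{"method": "apply_moves", "body": {"increments": [{"gripper":50,"delta_pos":[0,0,0],"dr":[0,0,0]},{"gripper":50,"delta_pos":[0,0,0],"dr":[0,0,0]},{"gripper":50,"delta_pos":[0,0,0],"dr":[0,0,0]},{"gripper":50,"delta_pos":[0,0,0],"dr":[0,0,0]},{"gripper":50,"delta_pos":[0,0,0],"dr":[0,0,0]}]}}

```text
t: 16.65
ee_pos: [617.8, 244.2, 256.3]
orientation: [-2.144, 0.161, 2.144]
ft_force: [0.5, 0.7, 0.8]
width: 43.8
```

```bash
python3 -c "
from plan import *
from wm import *
wlook(639,246,90,name='m5.png')
plan(639,246,97.8,81.5)"
```

```text
px 313 183
caddy rect c [639.7 244.8] size 102.3 101.7 deg 81.4 | centroid [639.6 244.9] deg -32.8 dia 103.2 area 8203 z 85.1
lid rect c [639.5 246. ] size 83.4 52.0 deg -8.5 | centroid [639.6 246. ] deg -8.4 dia 97.0 area 4259 z 89.2
handle rect c [640.7 246.1] size 36.2 11.4 deg -8.5 | centroid [640.7 245.9] deg -8.0 dia 37.3 area 397 z 111.6
t 16.7 at [617.9 244.4 256.4] yaw -98.6 xaxis [ 1.e-04  0.e+00 -1.e+00] w 44.1 F [ 0.8 -0.4 -0.8] q6 2.08 q1 0.36
 shift before turn (cm) [15.86 -0.48 -2.06]  after turn [15.86 -0.47 -2.06]  turn rad -0.001
```

View pics/m5.png

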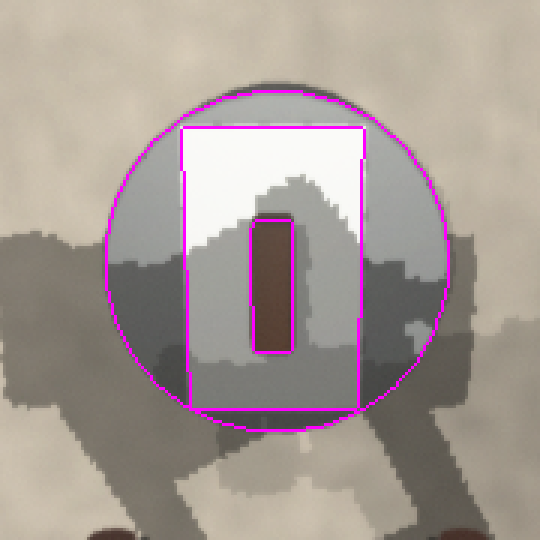

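The oblong lid lies square with the tool on the round caddy, whose centre I put at (639.7,244.8). I'll pick it.

Emit:
{"method": "apply_moves", "body": {"increments": [{"gripper":50,"delta_pos":[3.5,-0.24,-1.07],"dr":[0,0,0]},{"gripper":50,"delta_pos":[3.5,-0.24,-1.07],"dr":[0,0,0]},{"gripper":50,"delta_pos":[3.5,0,0],"dr":[0,0,0]},{"gripper":50,"delta_pos":[2.5,0,0],"dr":[0,0,0]},{"gripper":50,"delta_pos":[1.5,0,0],"dr":[0,0,0]}]}}

```text
t: 17.12
ee_pos: [638.2, 245.7, 107.8]
orientation: [-2.141, 0.162, 2.149]
ft_force: [-0.0, -0.2, -0.7]
width: 44.0
```

Emit:
{"method": "apply_moves", "body": {"increments": [{"gripper":50,"delta_pos":[0,0,0],"dr":[0,0,0]},{"gripper":50,"delta_pos":[0,0,0],"dr":[0,0,0]},{"gripper":50,"delta_pos":[0,0,0],"dr":[0,0,0]},{"gripper":50,"delta_pos":[0,0,0],"dr":[0,0,0]},{"gripper":50,"delta_pos":[0,0,0],"dr":[0,0,0]}]}}

```text
t: 17.53
ee_pos: [641.0, 247.4, 113.3]
orientation: [-2.147, 0.158, 2.141]
ft_force: [-0.6, 0.2, 0.8]
width: 44.1
```

```bash
python3 -c "
from plan import *
plan(640,246,97,81.5)"
```

```text
t 17.53 at [641.  247.4 113.3] yaw -98.5 xaxis [ 0.0031  0.0011 -1.    ] w 44.1 F [-0.6  0.2  0.8] q6 2.07 q1 0.35
 shift before turn (cm) [1.63 0.15 0.08]  after turn [1.63 0.15 0.08]  turn rad 0.0
```

Emit:
{"method": "apply_moves", "body": {"increments": [{"gripper":50,"delta_pos":[0.6,0.1,0.1],"dr":[0,0,0]},{"gripper":50,"delta_pos":[0.6,0,0],"dr":[0,0,0]},{"gripper":50,"delta_pos":[0.3,0,0],"dr":[0,0,0]},{"gripper":50,"delta_pos":[0,0,0],"dr":[0,0,0]},{"gripper":50,"delta_pos":[0,0,0],"dr":[0,0,0]}]}}

```text
t: 17.95
ee_pos: [638.4, 246.0, 95.6]
orientation: [-2.144, 0.16, 2.146]
ft_force: [0.1, -0.7, 0.6]
width: 44.0
```

```bash
python3 -c "
from plan import *
plan(640,246,97,81.5)"
```

```text
t 17.95 at [638.4 246.   95.6] yaw -98.5 xaxis [-1.e-03 -3.e-04 -1.e+00] w 44.0 F [ 0.1 -0.7  0.6] q6 2.07 q1 0.35
 shift before turn (cm) [-0.14 -0.02 -0.16]  after turn [-0.14 -0.02 -0.16]  turn rad 0.0
```

Emit:
{"method": "apply_moves", "body": {"increments": [{"gripper":50,"delta_pos":[-0.12,0,-0.13],"dr":[0,0,0]},{"gripper":50,"delta_pos":[0,0,0],"dr":[0,0,0]},{"gripper":0,"delta_pos":[0,0,0],"dr":[0,0,0]},{"gripper":0,"delta_pos":[0,0,0],"dr":[0,0,0]},{"gripper":0,"delta_pos":[0,0,0],"dr":[0,0,0]}]}}

```text
t: 18.37
ee_pos: [640.1, 245.9, 97.5]
orientation: [-2.144, 0.159, 2.144]
ft_force: [0.5, 0.4, -0.4]
width: 27.7
```

Emit:
{"method": "apply_moves", "body": {"increments": [{"gripper":0,"delta_pos":[0,0,0],"dr":[0,0,0]},{"gripper":0,"delta_pos":[0,0,0],"dr":[0,0,0]},{"gripper":0,"delta_pos":[0,0,0],"dr":[0,0,0]},{"gripper":0,"delta_pos":[0,0,0],"dr":[0,0,0]},{"gripper":0,"delta_pos":[0,0,0],"dr":[0,0,0]}]}}

```text
t: 18.78
ee_pos: [640.0, 245.9, 97.4]
orientation: [-2.144, 0.159, 2.145]
ft_force: [0.3, -0.7, 0.3]
width: 11.9
```

Emit:
{"method": "apply_moves", "body": {"increments": [{"gripper":0,"delta_pos":[-0.5,0,0],"dr":[0,0,0]},{"gripper":0,"delta_pos":[-1,0,0],"dr":[0,0,0]},{"gripper":0,"delta_pos":[-2,0,0],"dr":[0,0,0]},{"gripper":0,"delta_pos":[-2,0,0],"dr":[0,0,0]},{"gripper":0,"delta_pos":[-1,0,0],"dr":[0,0,0]}]}}

```text
t: 19.2
ee_pos: [641.2, 246.4, 165.5]
orientation: [-2.147, 0.157, 2.14]
ft_force: [-0.4, -0.0, -1.4]
width: 12.1
```

```bash
python3 -c "
from plan import *
plan(663,-270.4,160,75.9)"
```

```text
t 19.2 at [641.2 246.4 165.5] yaw -98.5 xaxis [ 0.0033  0.0013 -1.    ] w 12.1 F [-0.4 -0.  -1.4] q6 2.07 q1 0.35
 shift before turn (cm) [ 0.49 50.79 -9.78]  after turn [  0.49  49.59 -14.7 ]  turn rad 0.098
```

Emit:
{"method": "apply_moves", "body": {"increments": [{"gripper":0,"delta_pos":[0,2,-0.38],"dr":[0,0,0]},{"gripper":0,"delta_pos":[0,3.4,-0.65],"dr":[0,0,0]},{"gripper":0,"delta_pos":[0,3.6,-0.7],"dr":[0,0,0]},{"gripper":0,"delta_pos":[0,3.6,-0.7],"dr":[0,0,0]},{"gripper":0,"delta_pos":[0,3.6,-0.7],"dr":[0,0,0]}]}}

```text
t: 19.62
ee_pos: [646.9, 79.7, 162.8]
orientation: [-2.145, 0.158, 2.144]
ft_force: [0.9, 0.0, -1.4]
width: 11.8
```

Emit:
{"method": "apply_moves", "body": {"increments": [{"gripper":0,"delta_pos":[0,3.6,-0.7],"dr":[0,0,0]},{"gripper":0,"delta_pos":[0,3.6,-0.7],"dr":[0,0,0]},{"gripper":0,"delta_pos":[0,3.6,-0.7],"dr":[0,0,0]},{"gripper":0,"delta_pos":[0,3.6,-0.7],"dr":[0,0,0]},{"gripper":0,"delta_pos":[0,3.6,-0.7],"dr":[0,0,0]}]}}

```text
t: 20.03
ee_pos: [654.9, -103.9, 162.8]
orientation: [-2.145, 0.159, 2.144]
ft_force: [1.1, -0.2, -1.5]
width: 11.9
```

Emit:
{"method": "apply_moves", "body": {"increments": [{"gripper":0,"delta_pos":[0,3.6,-0.7],"dr":[0,0,0]},{"gripper":0,"delta_pos":[0,3.6,-0.7],"dr":[0,0,0]},{"gripper":0,"delta_pos":[0,3.6,-0.7],"dr":[0,0,0]},{"gripper":0,"delta_pos":[0,3.4,-0.6],"dr":[0,0,0]},{"gripper":0,"delta_pos":[0,2.4,-0.45],"dr":[0,0,0]}]}}

```text
t: 20.45
ee_pos: [661.4, -274.3, 162.8]
orientation: [-2.145, 0.162, 2.143]
ft_force: [0.1, 1.1, -2.5]
width: 12.0
```

Emit:
{"method": "apply_moves", "body": {"increments": [{"gripper":0,"delta_pos":[0,0,0],"dr":[0.098,0,0]},{"gripper":0,"delta_pos":[0,0,0],"dr":[0,0,0]},{"gripper":0,"delta_pos":[0,0,0],"dr":[0,0,0]},{"gripper":0,"delta_pos":[0,0,0],"dr":[0,0,0]},{"gripper":0,"delta_pos":[0,0,0],"dr":[0,0,0]}]}}

```text
t: 20.87
ee_pos: [661.8, -269.9, 162.5]
orientation: [-2.092, 0.256, 2.092]
ft_force: [-0.6, -0.5, -2.3]
width: 11.7
```

```bash
python3 -c "
from plan import *
plan(663,-270.4,110,75.9)"
```

```text
t 20.87 at [ 661.8 -269.9  162.5] yaw -103.9 xaxis [-2.e-04  2.e-04 -1.e+00] w 11.7 F [-0.6 -0.5 -2.3] q6 1.41 q1 -0.4
 shift before turn (cm) [ 5.25  0.02 -0.13]  after turn [ 5.25  0.02 -0.13]  turn rad 0.003
```

Emit:
{"method": "apply_moves", "body": {"increments": [{"gripper":0,"delta_pos":[1.5,0.02,-0.12],"dr":[0.003,0,0]},{"gripper":0,"delta_pos":[2,0,0],"dr":[0,0,0]},{"gripper":0,"delta_pos":[1.2,0,0],"dr":[0,0,0]},{"gripper":0,"delta_pos":[0.5,0,0],"dr":[0,0,0]},{"gripper":0,"delta_pos":[0,0,0],"dr":[0,0,0]}]}}

```text
t: 21.28
ee_pos: [661.7, -270.6, 107.9]
orientation: [-2.085, 0.26, 2.093]
ft_force: [-0.4, -0.2, -2.3]
width: 11.5
```

Emit:
{"method": "apply_moves", "body": {"increments": [{"gripper":0,"delta_pos":[0,0,0],"dr":[0,0,0]},{"gripper":0,"delta_pos":[0,0,0],"dr":[0,0,0]},{"gripper":0,"delta_pos":[0,0,0],"dr":[0,0,0]},{"gripper":0,"delta_pos":[0,0,0],"dr":[0,0,0]},{"gripper":0,"delta_pos":[0,0,0],"dr":[0,0,0]}]}}

```text
t: 21.7
ee_pos: [663.2, -271.7, 111.1]
orientation: [-2.09, 0.262, 2.088]
ft_force: [-0.7, 0.8, -1.5]
width: 11.8
```

```bash
python3 -c "
from plan import *
plan(663,-270.4,98.4,75.9)"
```

```text
t 21.7 at [ 663.2 -271.7  111.1] yaw -104.3 xaxis [ 1.e-03 -4.e-04 -1.e+00] w 11.8 F [-0.7  0.8 -1.5] q6 1.41 q1 -0.41
 shift before turn (cm) [ 1.27 -0.12  0.05]  after turn [ 1.27 -0.12  0.05]  turn rad -0.003
```

Emit:
{"method": "apply_moves", "body": {"increments": [{"gripper":0,"delta_pos":[0.5,-0.08,0.02],"dr":[0,0,0]},{"gripper":0,"delta_pos":[0.4,0,0],"dr":[0,0,0]},{"gripper":0,"delta_pos":[0.15,0,0],"dr":[0,0,0]},{"gripper":0,"delta_pos":[0.1,0,0],"dr":[0,0,0]},{"gripper":0,"delta_pos":[0,0,0],"dr":[0,0,0]}]}}

```text
t: 22.12
ee_pos: [662.5, -270.5, 98.2]
orientation: [-2.088, 0.261, 2.09]
ft_force: [-0.8, 0.1, -1.9]
width: 12.0
```

Emit:
{"method": "apply_moves", "body": {"increments": [{"gripper":0,"delta_pos":[0.05,0,0],"dr":[0,0,0]},{"gripper":0,"delta_pos":[0.05,0,0],"dr":[0,0,0]},{"gripper":0,"delta_pos":[0,0,0],"dr":[0,0,0]},{"gripper":0,"delta_pos":[0,0,0],"dr":[0,0,0]},{"gripper":0,"delta_pos":[0,0,0],"dr":[0,0,0]}]}}

```text
t: 22.53
ee_pos: [662.9, -270.7, 98.0]
orientation: [-2.089, 0.262, 2.089]
ft_force: [-0.2, 0.6, -0.9]
width: 11.9
```

```bash
python3 -c "
from plan import *
plan(663,-270.4,97.4,75.9)"
```

```text
t 22.53 at [ 662.9 -270.7   98. ] yaw -104.3 xaxis [ 2.e-04 -1.e-04 -1.e+00] w 11.9 F [-0.2  0.6 -0.9] q6 1.42 q1 -0.4
 shift before turn (cm) [ 0.06 -0.03 -0.  ]  after turn [ 0.06 -0.03 -0.  ]  turn rad -0.003
```

Emit:
{"method": "apply_moves", "body": {"increments": [{"gripper":0,"delta_pos":[0.04,0,0],"dr":[0,0,0]},{"gripper":0,"delta_pos":[0.03,0,0],"dr":[0,0,0]},{"gripper":0,"delta_pos":[0,0,0],"dr":[0,0,0]},{"gripper":0,"delta_pos":[0,0,0],"dr":[0,0,0]},{"gripper":0,"delta_pos":[0,0,0],"dr":[0,0,0]}]}}

```text
t: 22.95
ee_pos: [662.9, -270.7, 97.4]
orientation: [-2.089, 0.262, 2.089]
ft_force: [-0.7, 0.3, 1.2]
width: 11.7
```

Emit:
{"method": "apply_moves", "body": {"increments": [{"gripper":0,"delta_pos":[0.03,0,0],"dr":[0,0,0]},{"gripper":0,"delta_pos":[0,0,0],"dr":[0,0,0]},{"gripper":0,"delta_pos":[0,0,0],"dr":[0,0,0]},{"gripper":0,"delta_pos":[0,0,0],"dr":[0,0,0]},{"gripper":0,"delta_pos":[0,0,0],"dr":[0,0,0]}]}}

```text
t: 23.37
ee_pos: [663.0, -270.7, 97.4]
orientation: [-2.089, 0.262, 2.089]
ft_force: [-2.8, 1.4, 4.7]
width: 11.5
```

Emit:
{"method": "apply_moves", "body": {"increments": [{"gripper":50,"delta_pos":[0,0,0],"dr":[0,0,0]},{"gripper":50,"delta_pos":[0,0,0],"dr":[0,0,0]},{"gripper":50,"delta_pos":[0,0,0],"dr":[0,0,0]},{"gripper":50,"delta_pos":[0,0,0],"dr":[0,0,0]},{"gripper":50,"delta_pos":[-1,0,0],"dr":[0,0,0]}]}}

```text
t: 23.78
ee_pos: [661.5, -270.0, 104.9]
orientation: [-2.085, 0.26, 2.092]
ft_force: [-0.6, -0.2, -0.1]
width: 41.3
```

Emit:
{"method": "apply_moves", "body": {"increments": [{"gripper":50,"delta_pos":[-3.5,0,0],"dr":[0,0,0]},{"gripper":50,"delta_pos":[-4,0,0],"dr":[0,0,0]},{"gripper":50,"delta_pos":[-4,0,0],"dr":[0,0,0]},{"gripper":50,"delta_pos":[-3,0,0],"dr":[0,0,0]},{"gripper":50,"delta_pos":[0,0,0],"dr":[0,0,0]}]}}

```text
t: 24.2
ee_pos: [666.4, -272.1, 261.2]
orientation: [-2.104, 0.266, 2.077]
ft_force: [0.0, -0.3, 0.1]
width: 44.2
```

```bash
python3 -c "
from plan import *
from wm import *
wlook(663,-270,100)
plan(612,-14,255,75.9)"
```

```text
px 317 210
caddy rect c [ 663.2 -270.5] size 124.2 90.0 deg -14.1 | centroid [ 663.2 -270.4] deg -13.8 dia 152.4 area 11029 z 83.7
lid rect c [ 662.8 -269.8] size 82.8 52.0 deg -14.3 | centroid [ 662.8 -269.7] deg -14.2 dia 96.7 area 4229 z 89.2
handle rect c [ 664.4 -270.2] size 36.8 11.2 deg -14.3 | centroid [ 664.2 -270.2] deg -14.3 dia 37.7 area 400 z 111.5
t 24.25 at [ 665.1 -271.6  257.5] yaw -104.3 xaxis [ 0.0082 -0.0035 -1.    ] w 43.7 F [ 0.1 -0.1  0.4] q6 1.42 q1 -0.4
 shift before turn (cm) [  0.12 -23.65  11.5 ]  after turn [  0.12 -23.69  11.42]  turn rad -0.003
```

The oblong lid is on, under 1 mm and 0.2 deg off. Now the pointed caddy.

Emit:
{"method": "apply_moves", "body": {"increments": [{"gripper":50,"delta_pos":[0,-3,1.44],"dr":[0,0,0]},{"gripper":50,"delta_pos":[0,-3,1.44],"dr":[0,0,0]},{"gripper":50,"delta_pos":[0,-3,1.44],"dr":[0,0,0]},{"gripper":50,"delta_pos":[0,-3,1.44],"dr":[0,0,0]},{"gripper":50,"delta_pos":[0,-3,1.44],"dr":[0,0,0]}]}}

```text
t: 24.67
ee_pos: [628.7, -106.1, 250.6]
orientation: [-2.086, 0.262, 2.091]
ft_force: [0.2, -0.4, -0.2]
width: 44.1
```

Emit:
{"method": "apply_moves", "body": {"increments": [{"gripper":50,"delta_pos":[0,-3,1.44],"dr":[0,0,0]},{"gripper":50,"delta_pos":[0,-3,1.44],"dr":[0,0,0]},{"gripper":50,"delta_pos":[0,-2.6,1.4],"dr":[0,0,0]},{"gripper":50,"delta_pos":[0,0,0],"dr":[0,0,0]},{"gripper":50,"delta_pos":[0,0,0],"dr":[0,0,0]}]}}

```text
t: 25.08
ee_pos: [608.9, -12.3, 251.0]
orientation: [-2.089, 0.259, 2.092]
ft_force: [0.2, -0.7, 0.8]
width: 44.2
```

Emit:
{"method": "apply_moves", "body": {"increments": [{"gripper":50,"delta_pos":[0,0,0],"dr":[0,0,0]},{"gripper":50,"delta_pos":[0,0,0],"dr":[0,0,0]},{"gripper":50,"delta_pos":[0,0,0],"dr":[0,0,0]},{"gripper":50,"delta_pos":[0,0,0],"dr":[0,0,0]},{"gripper":50,"delta_pos":[0,0,0],"dr":[0,0,0]}]}}

```text
t: 25.5
ee_pos: [609.9, -14.4, 251.7]
orientation: [-2.088, 0.263, 2.088]
ft_force: [-0.3, -0.5, -0.1]
width: 44.3
```

```bash
python3 -c "
from plan import *
from wm import *
wlook(634,-14,105,name='m6.png')
plan(634,-14,110,75.9)"
```

```text
px 312 181
caddy rect c [632.6 -15.7] size 96.3 96.1 deg -37.8 | centroid [632.6 -15.6] deg 7.0 dia 134.0 area 8048 z 85.2
lid rect c [636.1 -12.9] size 77.1 77.0 deg 31.7 | centroid [636.1 -13.1] deg -19.4 dia 78.0 area 4665 z 88.7
handle rect c [636.8 -13.5] size 21.6 21.5 deg -59.6 | centroid [636.9 -13.5] deg -19.8 dia 23.1 area 367 z 111.6
t 25.55 at [609.9 -14.3 251.8] yaw -104.3 xaxis [-1.e-04  0.e+00 -1.e+00] w 43.9 F [-0.2 -0.1  0.8] q6 1.78 q1 -0.04
 shift before turn (cm) [14.17 -0.63 -2.33]  after turn [14.17 -0.62 -2.33]  turn rad -0.004
```

View pics/m6.png

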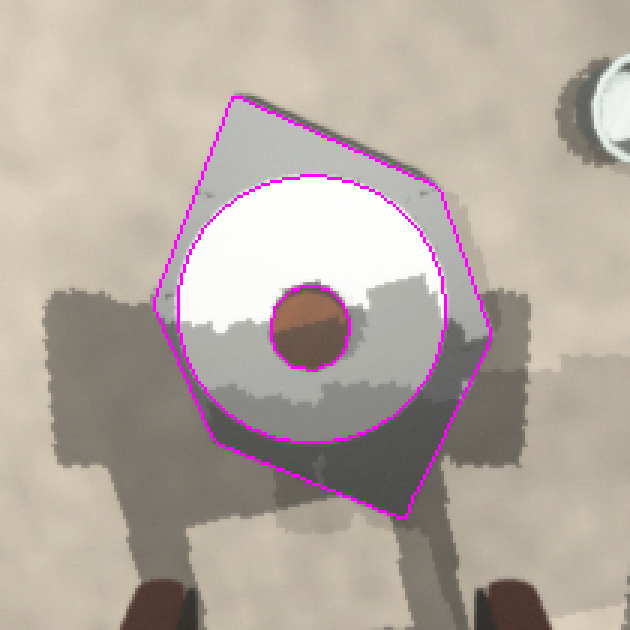

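The pointed caddy is centred at (632.6,-15.7) with its axis at 7.1 deg. The round lid's knob is at (636.7,-13.4). I'll pick it.

```bash
python3 -c "
from plan import *
plan(636.6,-13.3,97.5)"
```

```text
t 25.55 at [609.9 -14.3 251.8] yaw -104.3 xaxis [-1.e-04  0.e+00 -1.e+00] w 43.9 F [-0.2 -0.1  0.8] q6 1.78 q1 -0.04
 shift before turn (cm) [15.42 -0.76 -2.57]  after turn [15.42 -0.76 -2.57]  turn rad 0.0
```

Emit:
{"method": "apply_moves", "body": {"increments": [{"gripper":55,"delta_pos":[3,-0.38,-1.28],"dr":[0,0,0]},{"gripper":55,"delta_pos":[3.5,-0.38,-1.28],"dr":[0,0,0]},{"gripper":55,"delta_pos":[3,0,0],"dr":[0,0,0]},{"gripper":55,"delta_pos":[2.5,0,0],"dr":[0,0,0]},{"gripper":55,"delta_pos":[1.5,0,0],"dr":[0,0,0]}]}}

```text
t: 25.97
ee_pos: [635.0, -12.8, 113.6]
orientation: [-2.085, 0.262, 2.093]
ft_force: [-0.3, -0.5, -0.3]
width: 48.0
```

Emit:
{"method": "apply_moves", "body": {"increments": [{"gripper":55,"delta_pos":[0.5,0,0],"dr":[0,0,0]},{"gripper":55,"delta_pos":[0.4,0,0],"dr":[0,0,0]},{"gripper":55,"delta_pos":[0,0,0],"dr":[0,0,0]},{"gripper":55,"delta_pos":[0,0,0],"dr":[0,0,0]},{"gripper":55,"delta_pos":[0,0,0],"dr":[0,0,0]}]}}

```text
t: 26.38
ee_pos: [637.4, -12.6, 109.3]
orientation: [-2.091, 0.261, 2.086]
ft_force: [0.3, 0.7, -0.4]
width: 48.3
```

```bash
python3 -c "
from plan import *
plan(636.6,-13.3,97.3)"
```

```text
t 26.38 at [637.4 -12.6 109.3] yaw -104.3 xaxis [ 2.4e-03 -1.0e-04 -1.0e+00] w 48.3 F [ 0.3  0.7 -0.4] q6 1.78 q1 -0.04
 shift before turn (cm) [1.2  0.09 0.07]  after turn [1.2  0.09 0.07]  turn rad 0.0
```

Emit:
{"method": "apply_moves", "body": {"increments": [{"gripper":55,"delta_pos":[0.5,0.07,0],"dr":[0,0,0]},{"gripper":55,"delta_pos":[0.4,0,0],"dr":[0,0,0]},{"gripper":55,"delta_pos":[0.15,0,0],"dr":[0,0,0]},{"gripper":55,"delta_pos":[0,0,0],"dr":[0,0,0]},{"gripper":55,"delta_pos":[0,0,0],"dr":[0,0,0]}]}}

```text
t: 26.8
ee_pos: [636.2, -13.2, 97.2]
orientation: [-2.089, 0.262, 2.089]
ft_force: [0.3, 0.3, 0.1]
width: 47.9
```

```bash
python3 -c "
from plan import *
plan(636.6,-13.3,97.3)"
```

```text
t 26.8 at [636.2 -13.2  97.2] yaw -104.3 xaxis [-3.e-04  0.e+00 -1.e+00] w 47.9 F [0.3 0.3 0.1] q6 1.78 q1 -0.04
 shift before turn (cm) [-0.01 -0.   -0.04]  after turn [-0.01 -0.   -0.04]  turn rad 0.0
```

Emit:
{"method": "apply_moves", "body": {"increments": [{"gripper":0,"delta_pos":[0,0,0],"dr":[0,0,0]},{"gripper":0,"delta_pos":[0,0,0],"dr":[0,0,0]},{"gripper":0,"delta_pos":[0,0,0],"dr":[0,0,0]},{"gripper":0,"delta_pos":[0,0,0],"dr":[0,0,0]},{"gripper":0,"delta_pos":[0,0,0],"dr":[0,0,0]}]}}

```text
t: 27.22
ee_pos: [636.3, -13.3, 97.4]
orientation: [-2.089, 0.262, 2.089]
ft_force: [-0.4, -0.1, -0.1]
width: 21.0
```

Emit:
{"method": "apply_moves", "body": {"increments": [{"gripper":0,"delta_pos":[0,0,0],"dr":[0,0,0]},{"gripper":0,"delta_pos":[0,0,0],"dr":[0,0,0]},{"gripper":0,"delta_pos":[0,0,0],"dr":[0,0,0]},{"gripper":0,"delta_pos":[0,0,0],"dr":[0,0,0]},{"gripper":0,"delta_pos":[0,0,0],"dr":[0,0,0]}]}}

```text
t: 27.63
ee_pos: [636.3, -13.3, 97.5]
orientation: [-2.089, 0.262, 2.089]
ft_force: [-0.1, -0.7, 0.4]
width: 21.1
```

Emit:
{"method": "apply_moves", "body": {"increments": [{"gripper":0,"delta_pos":[-0.5,0,0],"dr":[0,0,0]},{"gripper":0,"delta_pos":[-1,0,0],"dr":[0,0,0]},{"gripper":0,"delta_pos":[-2,0,0],"dr":[0,0,0]},{"gripper":0,"delta_pos":[-1.5,0,0],"dr":[0,0,0]},{"gripper":0,"delta_pos":[-0.5,0,0],"dr":[0,0,0]}]}}

```text
t: 28.05
ee_pos: [637.8, -13.2, 155.4]
orientation: [-2.093, 0.261, 2.085]
ft_force: [1.1, 1.1, -2.3]
width: 21.0
```

```bash
python3 -c "
from plan import *
plan(639.7,244.8,150)"
```

```text
t 28.05 at [637.8 -13.2 155.4] yaw -104.3 xaxis [ 3.9e-03 -1.0e-04 -1.0e+00] w 21.0 F [ 1.1  1.1 -2.3] q6 1.78 q1 -0.04
 shift before turn (cm) [  0.54 -25.05   6.18]  after turn [  0.54 -25.05   6.18]  turn rad 0.0
```

Emit:
{"method": "apply_moves", "body": {"increments": [{"gripper":0,"delta_pos":[0,-1.5,0.37],"dr":[0,0,0]},{"gripper":0,"delta_pos":[0,-2.8,0.7],"dr":[0,0,0]},{"gripper":0,"delta_pos":[0,-3,0.74],"dr":[0,0,0]},{"gripper":0,"delta_pos":[0,-3,0.74],"dr":[0,0,0]},{"gripper":0,"delta_pos":[0,-3,0.74],"dr":[0,0,0]}]}}

```text
t: 28.47
ee_pos: [636.4, 125.7, 151.6]
orientation: [-2.087, 0.262, 2.09]
ft_force: [1.1, 0.7, -2.0]
width: 21.5
```

Emit:
{"method": "apply_moves", "body": {"increments": [{"gripper":0,"delta_pos":[0,-3,0.74],"dr":[0,0,0]},{"gripper":0,"delta_pos":[0,-3,0.74],"dr":[0,0,0]},{"gripper":0,"delta_pos":[0,-3,0.74],"dr":[0,0,0]},{"gripper":0,"delta_pos":[0,-2,0.5],"dr":[0,0,0]},{"gripper":0,"delta_pos":[0,-0.75,0.17],"dr":[0,0,0]}]}}

```text
t: 28.88
ee_pos: [637.1, 248.7, 151.5]
orientation: [-2.089, 0.258, 2.091]
ft_force: [0.4, -0.3, -2.2]
width: 21.0
```

Emit:
{"method": "apply_moves", "body": {"increments": [{"gripper":0,"delta_pos":[1,0,0],"dr":[0,0,0]},{"gripper":0,"delta_pos":[1.5,0,0],"dr":[0,0,0]},{"gripper":0,"delta_pos":[1.2,0,0],"dr":[0,0,0]},{"gripper":0,"delta_pos":[0.5,0,0],"dr":[0,0,0]},{"gripper":0,"delta_pos":[0,0,0],"dr":[0,0,0]}]}}

```text
t: 29.3
ee_pos: [636.9, 243.2, 107.9]
orientation: [-2.085, 0.265, 2.093]
ft_force: [-0.4, 0.0, -1.5]
width: 21.6
```

Emit:
{"method": "apply_moves", "body": {"increments": [{"gripper":0,"delta_pos":[0,0,0],"dr":[0,0,0]},{"gripper":0,"delta_pos":[0,0,0],"dr":[0,0,0]},{"gripper":0,"delta_pos":[0,0,0],"dr":[0,0,0]},{"gripper":0,"delta_pos":[0,0,0],"dr":[0,0,0]},{"gripper":0,"delta_pos":[0,0,0],"dr":[0,0,0]}]}}

```text
t: 29.72
ee_pos: [638.6, 244.8, 111.0]
orientation: [-2.089, 0.261, 2.088]
ft_force: [0.5, -0.7, -1.8]
width: 21.4
```

```bash
python3 -c "
from plan import *
plan(639.5,244.8,98.2)"
```

```text
t 29.72 at [638.6 244.8 111. ] yaw -104.3 xaxis [ 9.e-04  4.e-04 -1.e+00] w 21.4 F [ 0.5 -0.7 -1.8] q6 2.17 q1 0.35
 shift before turn (cm) [ 1.28 -0.02 -0.09]  after turn [ 1.28 -0.02 -0.09]  turn rad 0.0
```

Emit:
{"method": "apply_moves", "body": {"increments": [{"gripper":0,"delta_pos":[0.5,-0.03,-0.1],"dr":[0,0,0]},{"gripper":0,"delta_pos":[0.4,0,0],"dr":[0,0,0]},{"gripper":0,"delta_pos":[0.2,0,0],"dr":[0,0,0]},{"gripper":0,"delta_pos":[0.05,0,0],"dr":[0,0,0]},{"gripper":0,"delta_pos":[0,0,0],"dr":[0,0,0]}]}}

```text
t: 30.13
ee_pos: [639.0, 244.7, 98.3]
orientation: [-2.088, 0.262, 2.09]
ft_force: [-0.0, 0.4, -2.5]
width: 21.0
```

Emit:
{"method": "apply_moves", "body": {"increments": [{"gripper":0,"delta_pos":[0.05,0,0],"dr":[0,0,0]},{"gripper":0,"delta_pos":[0.05,0,0],"dr":[0,0,0]},{"gripper":0,"delta_pos":[0,0,0],"dr":[0,0,0]},{"gripper":0,"delta_pos":[0,0,0],"dr":[0,0,0]},{"gripper":0,"delta_pos":[0,0,0],"dr":[0,0,0]}]}}

```text
t: 30.55
ee_pos: [639.3, 244.8, 98.0]
orientation: [-2.089, 0.262, 2.089]
ft_force: [-0.0, 0.3, -2.7]
width: 21.2
```

Emit:
{"method": "apply_moves", "body": {"increments": [{"gripper":0,"delta_pos":[0.03,0,0],"dr":[0,0,0]},{"gripper":0,"delta_pos":[0,0,0],"dr":[0,0,0]},{"gripper":0,"delta_pos":[0,0,0],"dr":[0,0,0]},{"gripper":0,"delta_pos":[0,0,0],"dr":[0,0,0]},{"gripper":0,"delta_pos":[0,0,0],"dr":[0,0,0]}]}}

```text
t: 30.97
ee_pos: [639.3, 244.8, 97.6]
orientation: [-2.089, 0.262, 2.089]
ft_force: [-0.3, -0.7, -1.6]
width: 21.2
```

Emit:
{"method": "apply_moves", "body": {"increments": [{"gripper":0,"delta_pos":[0.03,0,0],"dr":[0,0,0]},{"gripper":0,"delta_pos":[0,0,0],"dr":[0,0,0]},{"gripper":0,"delta_pos":[0,0,0],"dr":[0,0,0]},{"gripper":0,"delta_pos":[0,0,0],"dr":[0,0,0]},{"gripper":0,"delta_pos":[0,0,0],"dr":[0,0,0]}]}}

```text
t: 31.38
ee_pos: [639.3, 244.9, 97.4]
orientation: [-2.089, 0.262, 2.089]
ft_force: [-0.1, -1.1, 1.5]
width: 21.0
```

Emit:
{"method": "apply_moves", "body": {"increments": [{"gripper":0,"delta_pos":[0.03,0,0],"dr":[0,0,0]},{"gripper":0,"delta_pos":[0,0,0],"dr":[0,0,0]},{"gripper":0,"delta_pos":[0,0,0],"dr":[0,0,0]},{"gripper":0,"delta_pos":[0,0,0],"dr":[0,0,0]},{"gripper":0,"delta_pos":[0,0,0],"dr":[0,0,0]}]}}

```text
t: 31.8
ee_pos: [639.3, 244.9, 97.4]
orientation: [-2.089, 0.261, 2.089]
ft_force: [-2.4, -0.4, 5.9]
width: 21.1
```

Emit:
{"method": "apply_moves", "body": {"increments": [{"gripper":55,"delta_pos":[0,0,0],"dr":[0,0,0]},{"gripper":55,"delta_pos":[0,0,0],"dr":[0,0,0]},{"gripper":55,"delta_pos":[0,0,0],"dr":[0,0,0]},{"gripper":55,"delta_pos":[0,0,0],"dr":[0,0,0]},{"gripper":55,"delta_pos":[-1,0,0],"dr":[0,0,0]}]}}

```text
t: 32.22
ee_pos: [637.9, 244.3, 105.1]
orientation: [-2.086, 0.263, 2.093]
ft_force: [-0.2, -0.0, 0.4]
width: 47.5
```

Emit:
{"method": "apply_moves", "body": {"increments": [{"gripper":55,"delta_pos":[-3.5,0,0],"dr":[0,0,0]},{"gripper":55,"delta_pos":[-4,0,0],"dr":[0,0,0]},{"gripper":55,"delta_pos":[-4,0,0],"dr":[0,0,0]},{"gripper":55,"delta_pos":[-3,0,0],"dr":[0,0,0]},{"gripper":55,"delta_pos":[0,0,0],"dr":[0,0,0]}]}}

```text
t: 32.63
ee_pos: [642.9, 246.1, 260.9]
orientation: [-2.098, 0.255, 2.074]
ft_force: [0.5, 0.4, 0.8]
width: 48.4
```

```bash
python3 -c "
from plan import *
from wm import *
wlook(639.5,245,95)
plan(420,137,210,78.6)"
```

```text
px 322 209
caddy rect c [639.5 244.8] size 102.4 102.4 deg 29.9 | centroid [639.7 244.9] deg -15.9 dia 103.6 area 8229 z 85.2
lid rect c [639.4 245.9] size 77.0 76.8 deg -14.1 | centroid [639.3 245.7] deg -6.3 dia 78.2 area 4671 z 88.7
handle rect c [640.5 245.2] size 23.6 21.1 deg -14.6 | centroid [640.6 245.4] deg -12.1 dia 23.8 area 385 z 111.2
t 32.68 at [641.5 245.6 257.4] yaw -104.3 xaxis [ 0.0082  0.003  -1.    ] w 48.2 F [ 0.2 -0.   0.2] q6 2.17 q1 0.35
 shift before turn (cm) [ 4.52 16.01 18.82]  after turn [ 4.52 15.05 19.6 ]  turn rad -0.05
```

The round lid is on, 1 mm off. Now back for the parked pointed lid.

Emit:
{"method": "apply_moves", "body": {"increments": [{"gripper":50,"delta_pos":[0,0,0],"dr":[-0.05,0,0]},{"gripper":50,"delta_pos":[0,1.88,2.45],"dr":[0,0,0]},{"gripper":50,"delta_pos":[0,1.88,2.45],"dr":[0,0,0]},{"gripper":50,"delta_pos":[0,1.88,2.45],"dr":[0,0,0]},{"gripper":50,"delta_pos":[0,1.88,2.45],"dr":[0,0,0]}]}}

```text
t: 33.1
ee_pos: [526.1, 189.6, 250.6]
orientation: [-2.115, 0.213, 2.12]
ft_force: [0.4, 1.0, -0.0]
width: 43.9
```

Emit:
{"method": "apply_moves", "body": {"increments": [{"gripper":50,"delta_pos":[0,1.88,2.45],"dr":[0,0,0]},{"gripper":50,"delta_pos":[0,1.88,2.45],"dr":[0,0,0]},{"gripper":50,"delta_pos":[0,1.88,2.45],"dr":[0,0,0]},{"gripper":50,"delta_pos":[1.5,1.88,2.45],"dr":[0,0,0]},{"gripper":50,"delta_pos":[2.5,0,0],"dr":[0,0,0]}]}}

```text
t: 33.52
ee_pos: [413.0, 134.4, 212.2]
orientation: [-2.116, 0.212, 2.117]
ft_force: [-1.0, 0.6, -0.6]
width: 43.6
```

Emit:
{"method": "apply_moves", "body": {"increments": [{"gripper":50,"delta_pos":[0.5,0,0],"dr":[0,0,0]},{"gripper":50,"delta_pos":[0,0,0],"dr":[0,0,0]},{"gripper":50,"delta_pos":[0,0,0],"dr":[0,0,0]},{"gripper":50,"delta_pos":[0,0,0],"dr":[0,0,0]},{"gripper":50,"delta_pos":[0,0,0],"dr":[0,0,0]}]}}

```text
t: 33.93
ee_pos: [418.5, 136.6, 207.6]
orientation: [-2.118, 0.211, 2.115]
ft_force: [0.3, -0.2, -0.2]
width: 43.9
```

Emit:
{"method": "apply_moves", "body": {"increments": [{"gripper":50,"delta_pos":[0,0,0],"dr":[0,0,0]},{"gripper":50,"delta_pos":[0,0,0],"dr":[0,0,0]},{"gripper":50,"delta_pos":[0,0,0],"dr":[0,0,0]},{"gripper":50,"delta_pos":[0,0,0],"dr":[0,0,0]},{"gripper":50,"delta_pos":[0,0,0],"dr":[0,0,0]}]}}

```text
t: 34.35
ee_pos: [417.4, 136.2, 207.1]
orientation: [-2.117, 0.211, 2.117]
ft_force: [-1.0, -0.6, -0.6]
width: 44.2
```

```bash
python3 -c "
from plan import *
from wm import *
wlook(439,137,90,base=20)
plan(439.5,137.8,37.8,78.6)"
```

```text
px 313 180
caddy rect c [438.8 137.7] size 108.2 108.1 deg 15.4 | centroid [438.7 137.7] deg -24.0 dia 149.9 area 11489 z 22.4
lid rect c [438.8 138.7] size 62.4 62.3 deg -56.3 | centroid [438.9 138.7] deg -11.5 dia 85.0 area 3150 z 30.2
handle rect c [439.8 138.6] size 36.6 11.1 deg -11.4 | centroid [439.7 138.5] deg -11.7 dia 37.5 area 395 z 51.7
t 34.4 at [417.4 136.2 207. ] yaw -101.4 xaxis [ 1.e-04  0.e+00 -1.e+00] w 43.9 F [ 0.1 -1.  -0.7] q6 2.06 q1 0.29
 shift before turn (cm) [16.92 -0.6  -2.14]  after turn [16.92 -0.6  -2.14]  turn rad -0.0
```

Emit:
{"method": "apply_moves", "body": {"increments": [{"gripper":50,"delta_pos":[3,-0.3,-1.08],"dr":[0,0,0]},{"gripper":50,"delta_pos":[3.5,-0.34,-1.08],"dr":[0,0,0]},{"gripper":50,"delta_pos":[3.5,0,0],"dr":[0,0,0]},{"gripper":50,"delta_pos":[3,0,0],"dr":[0,0,0]},{"gripper":50,"delta_pos":[1.5,0,0],"dr":[0,0,0]}]}}

```text
t: 34.82
ee_pos: [438.2, 137.6, 58.9]
orientation: [-2.113, 0.213, 2.121]
ft_force: [-0.9, -0.0, 0.2]
width: 44.0
```

Emit:
{"method": "apply_moves", "body": {"increments": [{"gripper":50,"delta_pos":[0.8,0,0],"dr":[0,0,0]},{"gripper":50,"delta_pos":[0.3,0,0],"dr":[0,0,0]},{"gripper":50,"delta_pos":[0,0,0],"dr":[0,0,0]},{"gripper":50,"delta_pos":[0,0,0],"dr":[0,0,0]},{"gripper":50,"delta_pos":[0,0,0],"dr":[0,0,0]}]}}

```text
t: 35.23
ee_pos: [440.7, 138.4, 52.1]
orientation: [-2.119, 0.211, 2.114]
ft_force: [0.3, 0.4, 0.3]
width: 44.0
```

```bash
python3 -c "
from plan import *
plan(439.4,138.4,37.5,78.6)"
```

```text
t 35.23 at [440.7 138.4  52.1] yaw -101.4 xaxis [ 2.2e-03  6.0e-04 -1.0e+00] w 44.0 F [0.3 0.4 0.3] q6 2.05 q1 0.28
 shift before turn (cm) [1.46 0.03 0.13]  after turn [1.46 0.03 0.13]  turn rad -0.0
```

Emit:
{"method": "apply_moves", "body": {"increments": [{"gripper":50,"delta_pos":[0.6,0,0.06],"dr":[0,0,0]},{"gripper":50,"delta_pos":[0.4,0,0],"dr":[0,0,0]},{"gripper":50,"delta_pos":[0.3,0,0],"dr":[0,0,0]},{"gripper":50,"delta_pos":[0,0,0],"dr":[0,0,0]},{"gripper":50,"delta_pos":[0,0,0],"dr":[0,0,0]}]}}

```text
t: 35.65
ee_pos: [439.0, 138.2, 37.8]
orientation: [-2.116, 0.212, 2.117]
ft_force: [0.3, -0.2, -0.1]
width: 43.9
```

```bash
python3 -c "
from plan import *
plan(439.4,138.4,37.5,78.6)"
```

```text
t 35.65 at [439.  138.2  37.8] yaw -101.4 xaxis [-5.e-04 -1.e-04 -1.e+00] w 43.9 F [ 0.3 -0.2 -0.1] q6 2.05 q1 0.28
 shift before turn (cm) [ 0.03 -0.02 -0.03]  after turn [ 0.03 -0.02 -0.03]  turn rad -0.0
```

Emit:
{"method": "apply_moves", "body": {"increments": [{"gripper":0,"delta_pos":[0,0,0],"dr":[0,0,0]},{"gripper":0,"delta_pos":[0,0,0],"dr":[0,0,0]},{"gripper":0,"delta_pos":[0,0,0],"dr":[0,0,0]},{"gripper":0,"delta_pos":[0,0,0],"dr":[0,0,0]},{"gripper":0,"delta_pos":[0,0,0],"dr":[0,0,0]}]}}

```text
t: 36.07
ee_pos: [439.3, 138.3, 38.0]
orientation: [-2.117, 0.211, 2.116]
ft_force: [-0.0, 0.2, 0.9]
width: 14.2
```

Emit:
{"method": "apply_moves", "body": {"increments": [{"gripper":0,"delta_pos":[0,0,0],"dr":[0,0,0]},{"gripper":0,"delta_pos":[0,0,0],"dr":[0,0,0]},{"gripper":0,"delta_pos":[0,0,0],"dr":[0,0,0]},{"gripper":0,"delta_pos":[0,0,0],"dr":[0,0,0]},{"gripper":0,"delta_pos":[0,0,0],"dr":[0,0,0]}]}}

```text
t: 36.48
ee_pos: [439.3, 138.3, 38.0]
orientation: [-2.117, 0.212, 2.117]
ft_force: [-0.3, -0.4, 1.3]
width: 11.8
```

Emit:
{"method": "apply_moves", "body": {"increments": [{"gripper":0,"delta_pos":[-0.5,0,0],"dr":[0,0,0]},{"gripper":0,"delta_pos":[-1,0,0],"dr":[0,0,0]},{"gripper":0,"delta_pos":[-2,0,0],"dr":[0,0,0]},{"gripper":0,"delta_pos":[-3,0,0],"dr":[0,0,0]},{"gripper":0,"delta_pos":[-3,0,0],"dr":[0,0,0]}]}}

```text
t: 36.9
ee_pos: [438.4, 138.1, 134.1]
orientation: [-2.115, 0.212, 2.119]
ft_force: [0.6, -0.2, -1.5]
width: 11.6
```

Emit:
{"method": "apply_moves", "body": {"increments": [{"gripper":0,"delta_pos":[-2,0,0],"dr":[0,0,0]},{"gripper":0,"delta_pos":[-1,0,0],"dr":[0,0,0]},{"gripper":0,"delta_pos":[0,0,0],"dr":[0,0,0]},{"gripper":0,"delta_pos":[0,0,0],"dr":[0,0,0]},{"gripper":0,"delta_pos":[0,0,0],"dr":[0,0,0]}]}}

```text
t: 37.32
ee_pos: [438.3, 138.0, 162.0]
orientation: [-2.115, 0.212, 2.119]
ft_force: [-0.3, -0.5, -1.5]
width: 11.9
```

```bash
python3 -c "
from plan import *
plan(632.6,-15.7,150,97.1)"
```

```text
t 37.32 at [438.3 138.  162. ] yaw -101.4 xaxis [-1.9e-03 -5.0e-04 -1.0e+00] w 11.9 F [-0.3 -0.5 -1.5] q6 2.05 q1 0.28
 shift before turn (cm) [  1.17  11.23 -22.09]  after turn [  1.17  17.66 -17.38]  turn rad -0.323
```

Emit:
{"method": "apply_moves", "body": {"increments": [{"gripper":0,"delta_pos":[0,0,0],"dr":[-0.108,0,0]},{"gripper":0,"delta_pos":[0,0,0],"dr":[-0.108,0,0]},{"gripper":0,"delta_pos":[0,0,0],"dr":[-0.107,0,0]},{"gripper":0,"delta_pos":[0,1,-1],"dr":[0,0,0]},{"gripper":0,"delta_pos":[0,2,-2],"dr":[0,0,0]}]}}

```text
t: 37.73
ee_pos: [470.7, 112.3, 161.3]
orientation: [2.152, 0.133, -2.162]
ft_force: [0.0, 0.0, -1.7]
width: 11.8
```

Emit:
{"method": "apply_moves", "body": {"increments": [{"gripper":0,"delta_pos":[0,2.4,-2.4],"dr":[0,0,0]},{"gripper":0,"delta_pos":[0,2.4,-2.4],"dr":[0,0,0]},{"gripper":0,"delta_pos":[0,2.4,-2.4],"dr":[0,0,0]},{"gripper":0,"delta_pos":[0,2.4,-2.4],"dr":[0,0,0]},{"gripper":0,"delta_pos":[0,2.4,-2.2],"dr":[0,0,0]}]}}

```text
t: 38.15
ee_pos: [605.8, 5.7, 161.3]
orientation: [2.157, 0.13, -2.161]
ft_force: [0.4, 0.4, -1.8]
width: 12.1
```

Emit:
{"method": "apply_moves", "body": {"increments": [{"gripper":0,"delta_pos":[0,1.7,-1.6],"dr":[0,0,0]},{"gripper":0,"delta_pos":[0,0.96,-0.98],"dr":[0,0,0]},{"gripper":0,"delta_pos":[1,0,0],"dr":[0,0,0]},{"gripper":0,"delta_pos":[2,0,0],"dr":[0,0,0]},{"gripper":0,"delta_pos":[1.2,0,0],"dr":[0,0,0]}]}}

```text
t: 38.57
ee_pos: [631.6, -15.7, 117.6]
orientation: [2.155, 0.132, -2.163]
ft_force: [-0.7, 0.3, -1.7]
width: 12.0
```

Emit:
{"method": "apply_moves", "body": {"increments": [{"gripper":0,"delta_pos":[0.6,0,0],"dr":[0,0,0]},{"gripper":0,"delta_pos":[0,0,0],"dr":[0,0,0]},{"gripper":0,"delta_pos":[0,0,0],"dr":[0,0,0]},{"gripper":0,"delta_pos":[0,0,0],"dr":[0,0,0]},{"gripper":0,"delta_pos":[0,0,0],"dr":[0,0,0]}]}}

```text
t: 38.98
ee_pos: [634.1, -15.3, 115.9]
orientation: [2.159, 0.134, -2.156]
ft_force: [0.6, 0.2, -1.6]
width: 11.8
```

Emit:
{"method": "apply_moves", "body": {"increments": [{"gripper":0,"delta_pos":[0,0,0],"dr":[0,0,0]},{"gripper":0,"delta_pos":[0,0,0],"dr":[0,0,0]},{"gripper":0,"delta_pos":[0,0,0],"dr":[0,0,0]},{"gripper":0,"delta_pos":[0,0,0],"dr":[0,0,0]},{"gripper":0,"delta_pos":[0,0,0],"dr":[0,0,0]}]}}

```text
t: 39.4
ee_pos: [633.6, -15.5, 115.1]
orientation: [2.158, 0.134, -2.157]
ft_force: [-0.0, -1.4, -1.7]
width: 11.8
```

```bash
python3 -c "
from plan import *
plan(632.6,-15.9,98.6,97.1)"
```

```text
t 39.4 at [633.6 -15.5 115.1] yaw -82.9 xaxis [ 3.e-04  0.e+00 -1.e+00] w 11.8 F [-0.  -1.4 -1.7] q6 1.4 q1 -0.04
 shift before turn (cm) [1.65 0.03 0.1 ]  after turn [1.65 0.03 0.1 ]  turn rad -0.0
```

Emit:
{"method": "apply_moves", "body": {"increments": [{"gripper":0,"delta_pos":[0.6,0.03,0.1],"dr":[0,0,0]},{"gripper":0,"delta_pos":[0.5,0,0],"dr":[0,0,0]},{"gripper":0,"delta_pos":[0.35,0,0],"dr":[0,0,0]},{"gripper":0,"delta_pos":[0.15,0,0],"dr":[0,0,0]},{"gripper":0,"delta_pos":[0,0,0],"dr":[0,0,0]}]}}

```text
t: 39.82
ee_pos: [632.2, -15.9, 98.4]
orientation: [2.156, 0.134, -2.159]
ft_force: [-0.2, 0.0, -0.4]
width: 11.7
```

Emit:
{"method": "apply_moves", "body": {"increments": [{"gripper":0,"delta_pos":[0,0,0],"dr":[0,0,0]},{"gripper":0,"delta_pos":[0,0,0],"dr":[0,0,0]},{"gripper":0,"delta_pos":[0,0,0],"dr":[0,0,0]},{"gripper":0,"delta_pos":[0,0,0],"dr":[0,0,0]},{"gripper":0,"delta_pos":[0,0,0],"dr":[0,0,0]}]}}

```text
t: 40.23
ee_pos: [632.6, -15.9, 99.0]
orientation: [2.158, 0.134, -2.157]
ft_force: [-0.5, 1.1, -1.5]
width: 11.7
```

```bash
python3 -c "
from plan import *
plan(632.6,-15.9,98,97.1)"
```

```text
t 40.23 at [632.6 -15.9  99. ] yaw -82.9 xaxis [ 1.e-04 -0.e+00 -1.e+00] w 11.7 F [-0.5  1.1 -1.5] q6 1.4 q1 -0.04
 shift before turn (cm) [ 0.1 -0.  -0. ]  after turn [ 0.1 -0.  -0. ]  turn rad -0.0
```

Emit:
{"method": "apply_moves", "body": {"increments": [{"gripper":0,"delta_pos":[0.06,0,0],"dr":[0,0,0]},{"gripper":0,"delta_pos":[0.04,0,0],"dr":[0,0,0]},{"gripper":0,"delta_pos":[0,0,0],"dr":[0,0,0]},{"gripper":0,"delta_pos":[0,0,0],"dr":[0,0,0]},{"gripper":0,"delta_pos":[0,0,0],"dr":[0,0,0]}]}}

```text
t: 40.65
ee_pos: [632.6, -15.9, 98.0]
orientation: [2.158, 0.134, -2.157]
ft_force: [-0.6, 0.9, 0.6]
width: 12.0
```

Emit:
{"method": "apply_moves", "body": {"increments": [{"gripper":0,"delta_pos":[0.03,0,0],"dr":[0,0,0]},{"gripper":0,"delta_pos":[0,0,0],"dr":[0,0,0]},{"gripper":0,"delta_pos":[0,0,0],"dr":[0,0,0]},{"gripper":0,"delta_pos":[0,0,0],"dr":[0,0,0]},{"gripper":0,"delta_pos":[0,0,0],"dr":[0,0,0]}]}}

```text
t: 41.07
ee_pos: [632.6, -15.9, 98.1]
orientation: [2.158, 0.134, -2.157]
ft_force: [-2.1, -0.5, 5.5]
width: 12.1
```

Contact. I'll release it, rise and look.

Emit:
{"method": "apply_moves", "body": {"increments": [{"gripper":50,"delta_pos":[0,0,0],"dr":[0,0,0]},{"gripper":50,"delta_pos":[0,0,0],"dr":[0,0,0]},{"gripper":50,"delta_pos":[0,0,0],"dr":[0,0,0]},{"gripper":50,"delta_pos":[0,0,0],"dr":[0,0,0]},{"gripper":50,"delta_pos":[-1,0,0],"dr":[0,0,0]}]}}

```text
t: 41.48
ee_pos: [631.2, -15.9, 106.0]
orientation: [2.154, 0.134, -2.161]
ft_force: [-0.1, 0.2, -0.0]
width: 41.4
```

Emit:
{"method": "apply_moves", "body": {"increments": [{"gripper":50,"delta_pos":[-3.5,0,0],"dr":[0,0,0]},{"gripper":50,"delta_pos":[-4,0,0],"dr":[0,0,0]},{"gripper":50,"delta_pos":[-4,0,0],"dr":[0,0,0]},{"gripper":50,"delta_pos":[-3,0,0],"dr":[0,0,0]},{"gripper":50,"delta_pos":[0,0,0],"dr":[0,0,0]}]}}

```text
t: 41.9
ee_pos: [636.3, -16.1, 261.0]
orientation: [2.17, 0.132, -2.143]
ft_force: [0.5, 0.7, -0.1]
width: 43.9
```

```bash
python3 -c "
from plan import *
from wm import *
wlook(632.6,-15.7,105,name='m7.png')
d=grab('scene'); save('s2.png',d['img']); d=grab('top'); P=heights(d); save('t2.png',d['img'])
"
```

```text
px 317 210
caddy rect c [632.7 -15.6] size 96.3 96.3 deg 52.2 | centroid [632.6 -15.6] deg 7.2 dia 133.4 area 8081 z 84.2
lid rect c [632.1 -15.3] size 62.2 62.1 deg -37.8 | centroid [632.2 -15.3] deg 6.9 dia 84.7 area 3151 z 90.3
handle rect c [634.  -15.1] size 36.7 11.1 deg 7.1 | centroid [633.8 -15.1] deg 7.2 dia 37.9 area 401 z 111.5
```

View pics/m7.png

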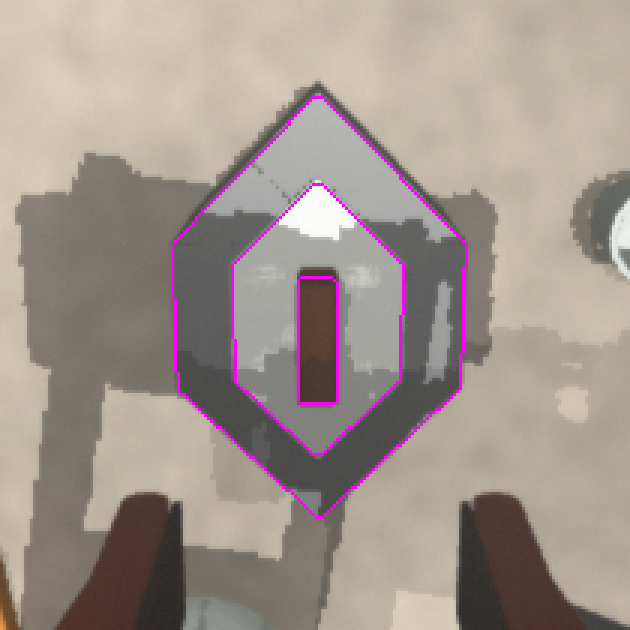

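View pics/s2.png

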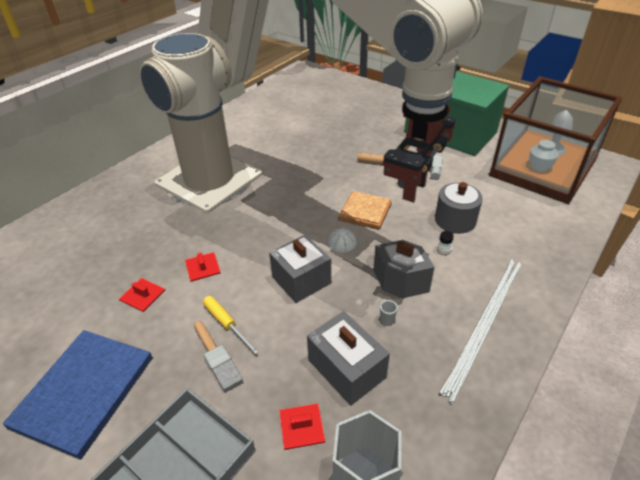

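The pointed lid lies concentric with its caddy. The scene view shows all four lids upright on their own caddies, the cork block empty and the lotus still at (342,240). I'll hand in.

```bash
python3 -c "
from h import *
print(ctrl.close_job())"
```

```text
the job is handed in; nothing more can be done
None
```

All four lids are on their own caddies and the job is handed in, at about 42 s of the 144 s allowed. The hand-in gives no verdict.

I parked the pointed lid on the cork block. Then I moved the square, oblong and round lids to their caddies and brought the pointed lid over last. Each was lowered until the force sensor showed contact at a few newtons (7.6 N at most) and then released.

Wrist-camera checks after each release, lid against caddy:

| Lid | Distance from centre | Turn error |
|---|---|---|
| Square | about 1 mm | 0° |
| Oblong | about 0.8 mm | 0.2° |
| Round | about 1 mm | does not matter |
| Pointed | about 0.6 mm | 0.3° or less |

Handle positions differed from lid-outline positions by 1–2 mm, which is within the camera's stated calibration error.

The last scene picture showed every lid upright, the cork block empty, and the lotus at the same place in the picture as at the start. I judged the lotus by eye and did not measure it. No checks failed.

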